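# Scour the weigh panel and fit the filters of a cage base

## Task

Get the cage base ready for the next animal: lift the loose lid off the round tub by its knob and rest it on the draining grid, take out the scouring block and lay it flat across the left end of the sprung weigh panel, then sweep it to the right end and back to the left end without lifting it, pressing steadily so that the panel stays sunk about half-way and never hits its bottom stop. Stand the block back in the tub and put the lid back on. Also lock every filter cartridge on the bench into a mount of the base, pushed down against its spring and turned a quarter turn clockwise to the stop; leave everything else on the bench where it is.

Things in the scene. Friction and masses are not known exactly. Their poses are not given: they have to be found in the camera images.
- base: fixed steel cage base, slab 250 (its x) x 330 (its y) x 30 tall, origin under its centre, yawed up to 0.2 rad. Its -x side faces the robot and carries the sprung weigh panel; its +x side a row of three like square bayonet mounts (100 x 100, top 64 above the bench). Its +y end is the left end seen from the robot
- panel_top (a point): centre of the top face of the weigh panel, a flat steel plate 92 (base x) x 230 (base y), axes as the base's; 60 above the bench when up; it sinks with the panel. Nothing of the base within 30 mm of the panel is higher than 36 above the bench
- panel (a joint): how far the weigh panel has sunk, in m: 0 up, 0.018 on its hard bottom stop. It sinks level wherever it is pressed. It starts to sink at 2 N and yields 1 mm for each further 0.6 N (half-way, 9 mm, is about 7.5 N in all, the scouring block's own 3 N included)
- mount0 (a point): centre of the open top of the right (-y) bayonet mount; axes as the base's, z up, 64 above the bench. All three mounts: opening 88 along base x, 58 along base y between two lips (52 long in x, 8 thick, undersides 56 above the bench), so a cartridge enters only with its lugs along base x
- mount1 (a point): centre of the open top of the middle bayonet mount; axes as the base's, z up, 64 above the bench. Inside each mount a round sprung pad, top 59 above the bench, can be pushed down 17 mm (1.5 N to start, then 0.4 N per mm). The lugs clear the lips' undersides once the cartridge's underside is 47 or less above the bench (12 mm of push)
- mount2 (a point): centre of the open top of the left (+y) bayonet mount; axes as the base's, z up, 64 above the bench. In each mount a quarter turn clockwise seen from above brings the lugs along base y, under the lips, to stops 5 degrees or so beyond; let go, the spring holds the lugs up against the lips, the underside 48 above the bench. An unturned cartridge pops back up 11 mm
- tub_mouth (a point): centre of the rim of the fixed round steel tub, 78 above the bench; outer diameter 128, wall 4, inner floor 5 above the bench. The tub is empty but for the scouring block
- grid_top (a point): centre of the top of the fixed grey draining grid, a flat slab 150 x 150 x 12 tall, top 12 above the bench
- lid_knob (a point): middle of the black knob (30 dia, 36 tall) of the loose steel lid; z up. The lid is a disc 140 dia x 5 with a 110 dia x 8 locating boss below it that fits into the tub's mouth; this point is 34 above the boss's underside, 21 above the disc's top; on the tub, 26 above the rim
- block_mid (a point): centre, half-way up, of the scouring block standing in the tub under the lid, 60 tall: a stone foot 90 (x) x 46 (y) x 22 tall with a white upright handle plate 70 (x) x 20 (y) x 38 tall on it. Mass about 0.3 kg
- block_foot (a point): centre of the underside of the scouring block (30 below block_mid), same axes
- filter0_mid (a point): centre, half-way up, of a white filter cartridge standing on the bench (may be absent: None), 76 tall: a round body 52 dia x 40 tall, two lugs at its foot along its x (80 over their tips, 14 wide, 8 tall), and on top an upright grip bar 60 (x) x 20 (y) x 36 tall in line with the lugs. The two lugs are alike, so a half turn makes no difference. About 0.15 kg
- filter1_mid (a point): centre, half-way up, of a white filter cartridge standing on the bench (may be absent: None), 76 tall: a round body 52 dia x 40 tall, two lugs at its foot along its x (80 over their tips, 14 wide, 8 tall), and on top an upright grip bar 60 (x) x 20 (y) x 36 tall in line with the lugs. The two lugs are alike, so a half turn makes no difference. About 0.15 kg
- filter2_mid (a point): centre, half-way up, of a white filter cartridge standing on the bench (may be absent: None), 76 tall: a round body 52 dia x 40 tall, two lugs at its foot along its x (80 over their tips, 14 wide, 8 tall), and on top an upright grip bar 60 (x) x 20 (y) x 36 tall in line with the lugs. The two lugs are alike, so a half turn makes no difference. About 0.15 kg
- spray: bystander to leave alone: white disinfectant bottle, 60 dia x 170 tall; origin at its underside's centre
- pellets: bystander to leave alone: clear jar, 76 dia x 110 tall; origin at its underside's centre
- bowl: bystander to leave alone: small steel bowl, 90 dia x 45 tall; origin at its underside's centre
- scoop: bystander to leave alone: long spoon lying flat, 170 long; origin at its underside's centre
- waterbottle: bystander to leave alone: glass bottle, 60 dia x 140 tall; origin at its underside's centre
- wipes: bystander to leave alone: cardboard box 120 x 80 x 60 tall; origin at its underside's centre
- weight: bystander to leave alone: brass cylinder weight, 40 dia x 35 tall; origin at its underside's centre
There are look-alikes about, which are no part of the job. Leave any blue or green look-alike of the part that bears lid_knob alone.

How it is judged:
On the way, in this order (a step that is already met when the one before it is completed fails the run):
1. the lid rests released on the draining grid (horizontal distance between lid_knob and grid_top below 0.05 m and z of lid_knob in the frame of grid_top between 0.029 and 0.039 m and angle between lid_knob's own z axis and vertical below 0.1 rad and contact force between the fingers and lid below 0.1 N and linear speed of lid below 0.03 m/s), for 0.2 s.
2. the block lies flat across the weigh panel at its left end, pressing it 4 to 14 mm down (value of joint panel between 0.004 and 0.014 m and angle between the x axis of block_mid and the x axis of base, either way round below 0.25 rad and z of block_foot in the frame of panel_top between -0.004 and 0.004 m and x of block_foot in the frame of panel_top between -0.018 and 0.018 m and contact force between block and panel above 1 N and y of block_foot in the frame of panel_top above 0.068 m), for 0.05 s.
3. the block lies flat across the weigh panel passing its middle, pressing it 4 to 14 mm down (value of joint panel between 0.004 and 0.014 m and angle between the x axis of block_mid and the x axis of base, either way round below 0.25 rad and z of block_foot in the frame of panel_top between -0.004 and 0.004 m and x of block_foot in the frame of panel_top between -0.018 and 0.018 m and contact force between block and panel above 1 N and y of block_foot in the frame of panel_top between -0.02 and 0.02 m), for 0.05 s.
4. the block lies flat across the weigh panel at its right end, pressing it 4 to 14 mm down (value of joint panel between 0.004 and 0.014 m and angle between the x axis of block_mid and the x axis of base, either way round below 0.25 rad and z of block_foot in the frame of panel_top between -0.004 and 0.004 m and x of block_foot in the frame of panel_top between -0.018 and 0.018 m and contact force between block and panel above 1 N and y of block_foot in the frame of panel_top below -0.068 m), for 0.05 s.
5. the block lies flat across the weigh panel passing its middle on the way back, pressing it 4 to 14 mm down (all of step 3), for 0.05 s.
6. the block lies flat across the weigh panel at its left end again, pressing it 4 to 14 mm down (all of step 2), for 0.05 s.
7. the block stands released in the tub (horizontal distance between block_mid and tub_mouth below 0.03 m and z of block_mid in the frame of tub_mouth between -0.055 and -0.03 m and angle between block_mid's own z axis and vertical below 0.15 rad and contact force between the fingers and block below 0.1 N and linear speed of block below 0.03 m/s), for 0.2 s.
At the end, for the whole second after the job is handed in: Block upright in the tub (within 30 mm of its centre); lid level on the tub, boss in the mouth (within 12 mm); every cartridge present upright in a mount (within 8 mm), held down by the lips, lugs within 0.3 rad of the base's y. All released and at rest (all of step 7 and horizontal distance between lid_knob and tub_mouth below 0.012 m and z of lid_knob in the frame of tub_mouth between 0.022 and 0.03 m and angle between lid_knob's own z axis and vertical below 0.07 rad and linear speed of each of lid, filter0, filter1, filter2 below 0.03 m/s and ((horizontal distance between filter0_mid and mount0 below 0.008 m and z of filter0_mid in the frame of mount0 between 0.013 and 0.0255 m) or (horizontal distance between filter0_mid and mount1 below 0.008 m and z of filter0_mid in the frame of mount1 between 0.013 and 0.0255 m) or (horizontal distance between filter0_mid and mount2 below 0.008 m and z of filter0_mid in the frame of mount2 between 0.013 and 0.0255 m)) and angle between the x axis of each of filter0_mid, filter1_mid, filter2_mid and the y axis of base, either way round below 0.3 rad and angle between each of filter0_mid, filter1_mid, filter2_mid's own z axis and vertical below 0.1 rad and ((horizontal distance between filter1_mid and mount0 below 0.008 m and z of filter1_mid in the frame of mount0 between 0.013 and 0.0255 m) or (horizontal distance between filter1_mid and mount1 below 0.008 m and z of filter1_mid in the frame of mount1 between 0.013 and 0.0255 m) or (horizontal distance between filter1_mid and mount2 below 0.008 m and z of filter1_mid in the frame of mount2 between 0.013 and 0.0255 m)) and ((horizontal distance between filter2_mid and mount0 below 0.008 m and z of filter2_mid in the frame of mount0 between 0.013 and 0.0255 m) or (horizontal distance between filter2_mid and mount1 below 0.008 m and z of filter2_mid in the frame of mount1 between 0.013 and 0.0255 m) or (horizontal distance between filter2_mid and mount2 below 0.008 m and z of filter2_mid in the frame of mount2 between 0.013 and 0.0255 m))); the robot touches nothing.
It fails at once if the weigh panel is pressed onto its bottom stop (16.5 mm or more) (value of joint panel above 0.0165 m).
It fails at once if the block is lifted off over the middle of the panel (4 to 20 mm above it) (y of block_foot in the frame of panel_top between -0.045 and 0.045 m and x of block_foot in the frame of panel_top between -0.03 and 0.03 m and z of block_foot in the frame of panel_top between 0.004 and 0.02 m).
It fails at once if a bystander is moved more than 4 cm (distance of any of spray, pellets, bowl, scoop, waterbottle, wipes, weight from where it was at the start of the episode above 0.04 m).
Of filter0, filter1, filter2 only 1 to 3 are there at a start; the rules pass over those that are not, and their reading is None.
At some moment in a run one of filter0, filter1, filter2, lid may be knocked a few centimetres aside while the robot is not near it.
It also fails if it takes over 210 s, if anything falls off the work surface, if the arm or the gripper's body presses on something with over 40 N, if the wrist force passes 120 N, or if a joint passes its speed limit or range.

## Robot

A 7-joint arm with a two-finger parallel gripper is mounted at the origin on the work surface. World frame = base frame: x ahead of the robot, y to its left, z up, the work surface at z = 0. Lengths are in m, angles in rad, forces in N, time in s.
With the tool pointing down it reaches from about 0.425 to 0.825 m from the base axis. Payload 3.6 kg.
Tool frame: the origin (TCP) lies at the very end of the fingers, on their centre line; the grasp point (between the pads) lies 19 mm behind it (robot.tcp_to_grasp is the z of the grasp point in the tool frame, in m); z points along the fingers, y is the direction in which the jaws open and shut (so a half turn about z gives the same grasp; the last joint's range is limited). The gripper opens to 93 mm and grips with 3 to 60 N. Pads are 15 mm wide; open, the fingers measure 128 mm over their backs; the gripper's body (75 mm by 188 mm) begins 65 mm behind the grasp point.
Start: joints at [1.077, 0.615, -0.013, 1.423, 0.008, 1.103, -0.04], TCP at [0.293, -0.58, 0.219] pointing down, gripper open.
Joint ranges: [-3.12, 3.12], [-0.3, 2.06], [-1.34, 1.32], [0.26, 2.42], [-1.36, 4.5], [0.01, 1.98], [-2.84, 2.84]. Speed limits (rad/s): [2.79, 2.79, 3.14, 3.14, 3.14, 3.14, 3.14].

## Interface

Orientations are given as a unit quaternion [w, x, y, z].
In Python, from bench import telemetry, capture, robot gives the robot as it stands.
- The arm moves only by the tool drive_tool, never from a script. Its argument "rows" is a list of rows, each an object with "rotation": the turn, a rotation vector about the tool's x, y, z in degrees, a list of three; "linear": the shift along the tool's x, y, z in m, a list of three; "gripper": the finger opening in m, from 0 to 0.093. In form: [{"rotation": [wx, wy, wz], "linear": [x, y, z], "gripper": gripper}, ...]. A call has 1 to 5 rows; each row is the pose to reach, as a shift and turn from the pose commanded when the call began, along the tool's axes at that moment; what a row does not reach only later rows make up. A row lasts 1/8 s, in which the tool goes at most 62.5 mm and 10.7 degrees, less where a joint would pass 70% of its speed; a pose out of reach is approached as far as the arm can. A call with a gripper value outside its range is refused whole. The fingers move at their own pace and stop on an object; "squeeze" is the grip in N (left out, the last holds). Time passes only in rows, so rows that repeat a pose let the fingers close. It gives the time, the measured TCP pose, the force and the opening at its end, in the units of the state.
- telemetry.get_state(): the state, without advancing time (a new reading comes with each control period).
- capture(name): name is "side" or "top"; returns a dict with "color" (480x640x3 uint8, red, green, blue), "z_map" (480x640 float32, m along the optical axis (not along the pixel's ray), 0 where there is no reading), "mtx" (3x3 intrinsics, pixels), "camera_from_world" (4x4, takes a point from world to camera coordinates). Camera axes: x right, y up, looking along -z (the intrinsics and any distortion apply to the point x, -y, -z); pixel columns grow to the right and rows downward; lengths in m; the calibration is good to about 2 mm. A picture is of the moment at which its call begins.
- robot.sign_off(): hands the job in, once; it reports no verdict.
The state is a dict: "time_s": time; "joint_pos": joint angles; "joint_velocities": joint speeds; "tau": joint torques, N m; "eef_pos": TCP position; "ee_rot": TCP orientation; "contact_force": force on the tool from outside, world axes, zero at the start; "moment": the same for the moment, N m; "width": finger opening in m.
Only numpy, scipy, OpenCV 4.12 (cv2) and the standard library are available. Lean on these libraries where they do the work, as an engineer would, in place of code of your own. Each camera call takes 0.05 s, during which the arm holds its last target. There are 200 camera calls.

## Working session

There is one attempt and no reset: what is moved stays moved. The work goes in short steps, Python scripts to look and compute and a tool call to move; the robot and the scene stay as the last step left them, time stands still between calls to the robot, and variables do not carry over. Pictures are saved under pics/ and viewed, about 12 in all and at most 16, crops included, and the job is handed in when it is done.

Besides the shell and the picture viewer there is one more tool, called after "Call:" by a JSON object that holds its "method" and its "body", one argument or row to a line. drive_tool: Moves the arm, as the interface text tells. Its arguments: {"type":"object","properties":{"rows":{"type":"array"},"squeeze":{"type":"number"}},"required":["rows"]}

```bash
ls; mkdir -p pics; python3 - <<'E'
from bench import telemetry, capture, robot
import cv2,numpy as np
s=telemetry.get_state();print(s);print(robot.tcp_to_grasp)
for n in("side","top"):
    c=capture(n);cv2.imwrite(f"pics/{n}0.png",c["color"][:,:,::-1]);np.savez(f"{n}0.npz",**c)
    print(n,c["mtx"],c["camera_from_world"])
E
```

```text
pics
{'time_s': 0.0, 'joint_pos': array([ 1.0774668 ,  0.61591108, -0.01261308,  1.42488661,  0.00811179,
        1.10335796, -0.04043028]), 'joint_velocities': array([-0.00061897,  0.00080177, -0.00094078, -0.0003018 ,  0.00081719,
       -0.00130702, -0.00079321]), 'tau': array([ 2.00594700e-04, -4.58930182e+01,  2.08803727e-01, -1.65743190e+01,
       -6.10989402e-02,  2.03505624e-02,  2.32251132e-04]), 'eef_pos': array([ 0.29219135, -0.57975387,  0.21749052]), 'ee_rot': array([-1.21650805e-03,  9.72876976e-01,  2.31319715e-01, -3.13649012e-04]), 'contact_force': array([-0.00213127,  0.6171374 ,  0.60351196]), 'moment': array([ 0.00640486,  0.04044383, -0.02795336]), 'width': 0.09295738441018032}
-0.0188
side [[514.12490597   0.         324.09193654]
 [  0.         514.12490597 240.73496989]
 [  0.           0.           1.        ]] [[-0.94904    -0.31505715  0.00787798  0.46959126]
 [ 0.18895951 -0.54883744  0.81429219 -0.18592347]
 [-0.25222485  0.77428448  0.58040173 -1.24056964]
 [ 0.          0.          0.          1.        ]]
top [[553.66418519   0.         321.77816395]
 [  0.         553.66418519 236.77475224]
 [  0.           0.           1.        ]] [[-0.00357031 -0.99983571 -0.0177707  -0.01271199]
 [ 0.99606599 -0.00512921  0.08846606 -0.52402523]
 [-0.08854268 -0.01738494  0.99592066 -1.71657109]
 [ 0.          0.          0.          1.        ]]
```

View pics/top0.png

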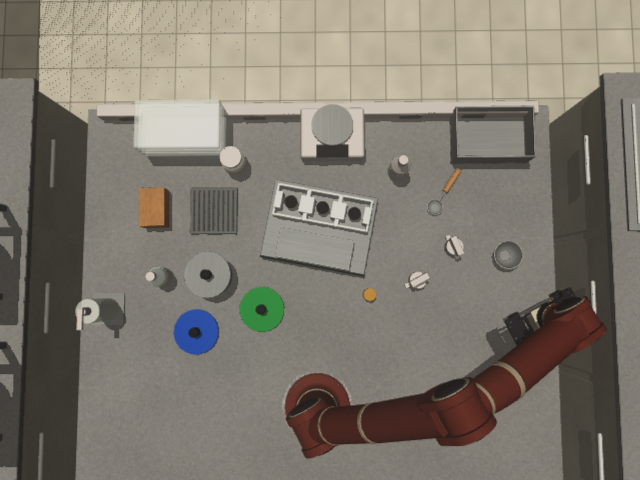

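View pics/side0.png

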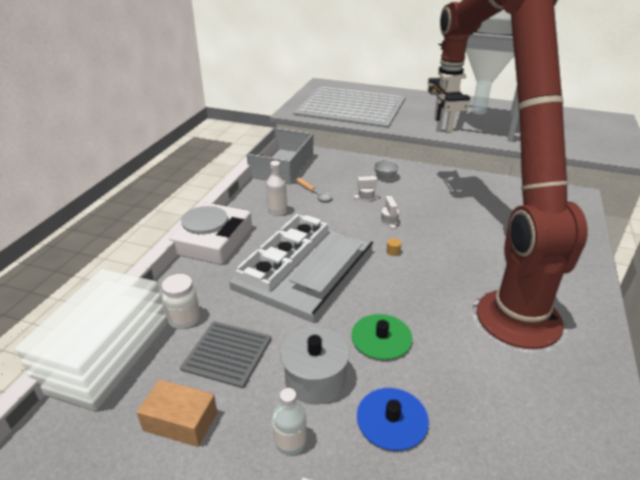

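The top view shows the base at about (320,228), with its mounts at (291,201), (322,208) and (354,214). The lidded tub is at (208,275) with its knob at (206,274), and the grid is at (214,210). Two cartridges stand at (455,246) and (418,282); the blue (196,331) and green (262,309) lids are look-alikes. The side view agrees and shows no third cartridge.

```bash
cat > h.py <<'E'
import cv2,numpy as np
from scipy.spatial.transform import Rotation as R
def P(c):
    "world point per pixel from depth"
    K,T=c["mtx"],c["camera_from_world"]; d=c["z_map"]; v,u=np.mgrid[:480,:640]
    pc=np.stack([(u-K[0,2])/K[0,0]*d,-(v-K[1,2])/K[1,1]*d,-d],-1)
    w=(pc-T[:3,3])@T[:3,:3]; w[d==0]=np.nan; return w
def ray(c,u,v,z):
    "pixel(s) onto plane z"
    K,T=c["mtx"],c["camera_from_world"]; u,v=np.asarray(u,float),np.asarray(v,float)
    r=np.stack([(u-K[0,2])/K[0,0],-(v-K[1,2])/K[1,1],-np.ones_like(u)],-1)@T[:3,:3]
    o=-T[:3,:3].T@T[:3,3]; return o+r*((z-o[2])/r[...,2])[...,None]
def proj(c,p):
    K,T=c["mtx"],c["camera_from_world"]; q=T[:3,:3]@p+T[:3,3]; return K[0,0]*q[0]/-q[2]+K[0,2],K[1,1]*q[1]/q[2]+K[1,2]
def rect(pts):
    (cx,cy),(w,h),a=cv2.minAreaRect(np.float32(pts[:,:2])); 
    if w<h: w,h,a=h,w,a+90
    return np.round([cx,cy,w,h],4), round((a+90)%180-90,2)
E
python3 - <<'E'
from h import *
c=dict(np.load("top0.npz"));w=P(c);z=w[...,2]
hsv=cv2.cvtColor(c["color"],cv2.COLOR_RGB2HSV)
def blob(m,box,z0,z1,name):
    u0,v0,u1,v1=box; mm=np.zeros((480,640),bool); mm[v0:v1,u0:u1]=m[v0:v1,u0:u1]; mm&=(z>z0)&(z<z1)
    n,l,s,_=cv2.connectedComponentsWithStats(mm.astype(np.uint8)); 
    if n<2: print(name,'none');return
    mm=l==1+np.argmax(s[1:,4]); p=w[mm]; print(name,mm.sum(),rect(p),'med',np.round(np.median(p,0),4),'mean',np.round(p.mean(0),4)); return mm
A=np.ones((480,640),bool)
blob(A,(180,250,235,300),.098,.14,'knob')
blob(A,(180,250,235,300),.075,.093,'disc')
blob(A,(180,180,245,240),.006,.02,'grid')
blob(A,(250,170,385,280),.015,.2,'base')
blob(A,(250,220,385,280),.05,.062,'panel')
blob(A,(250,170,385,240),.061,.07,'mounts')
for b,n in(((435,225,475,265),'fA'),((400,265,435,300),'fB')):
    blob(A,b,.055,.1,n+' bar'); blob(A,b,.02,.1,n+' all')
blob(A,(360,285,380,305),.02,.05,'weight')
print(np.round(z[228,300:330:10],4), np.round(z[350,250:300:20],4))
E
```

```text
knob 90 (array([0.408 , 0.3315, 0.0298, 0.0269]), -88.43) med [0.4066 0.3304 0.117 ] mean [0.4074 0.331  0.1165]
disc 1535 (array([0.4076, 0.3326, 0.1389, 0.1385]), 8.45) med [0.4072 0.3315 0.0831] mean [0.4071 0.3326 0.0831]
grid 1978 (array([0.6147, 0.3351, 0.1647, 0.1621]), -0.78) med [0.6129 0.3315 0.0123] mean [0.6129 0.3318 0.0124]
base 8280 (array([ 0.5544, -0.0042,  0.3315,  0.2526]), 79.13) med [ 0.5525 -0.0066  0.0389] mean [ 0.552  -0.0056  0.0446]
panel 1577 (array([0.4864, 0.0087, 0.2307, 0.0924]), 79.11) med [0.4862 0.0054 0.0583] mean [0.4859 0.0071 0.0579]
mounts 170 (array([0.6237, 0.033 , 0.0548, 0.042 ]), -10.65) med [0.6224 0.0326 0.0645] mean [0.6231 0.0327 0.0648]
fA bar 154 (array([ 0.492 , -0.4247,  0.0591,  0.0218]), 22.78) med [ 0.4924 -0.4233  0.0731] mean [ 0.4917 -0.4234  0.0724]
fA all 271 (array([ 0.4914, -0.4244,  0.0529,  0.0513]), 67.86) med [ 0.49   -0.4191  0.0641] mean [ 0.4903 -0.4201  0.058 ]
fB bar 143 (array([ 0.389 , -0.3093,  0.0609,  0.0204]), -60.91) med [ 0.3898 -0.308   0.0746] mean [ 0.3887 -0.308   0.0739]
fB all 264 (array([ 0.3884, -0.3098,  0.0528,  0.0526]), -19.26) med [ 0.39   -0.3082  0.0659] mean [ 0.3897 -0.3075  0.0576]
weight 133 (array([ 0.3448, -0.1604,  0.0372,  0.0371]), 88.45) med [ 0.3448 -0.1605  0.0338] mean [ 0.345  -0.1608  0.034 ]
[0.0357 0.0315 0.0324] [-0.0022  0.0001 -0.0095]
```

```bash
cat >> h.py <<'E'
def plan(x,y,z,jaw,s=None):
    "shift (tool axes) and turn about tool z to TCP x,y,z, jaw axis at angle jaw deg (mod 180)"
    if s is None:
        from bench import telemetry; s=telemetry.get_state()
    q=s["ee_rot"]; M=R.from_quat([q[1],q[2],q[3],q[0]]).as_matrix()
    d=M.T@(np.array([x,y,z])-s["eef_pos"]); ja=np.degrees(np.arctan2(M[1,1],M[0,1]))
    t=(-(jaw-ja)+90)%180-90
    f=M@[0,0,1]; lv=R.from_matrix(M).inv().apply(np.cross(f,[0,0,-1]))
    print("linear",np.round(d,4),"wz",round(t,1),"level",np.round(np.degrees(lv),2),"| now",np.round(s["eef_pos"],4),"jaw",round(ja,1),"q7",round(s["joint_pos"][6],2),"F",np.round(s["contact_force"],1),"w",round(s["width"],4),"t",round(s["time_s"],2))
E
python3 - <<'E'
from h import *
c=dict(np.load("top0.npz"));w=P(c);z=w[...,2]
a=np.radians(-10.9);bx=np.array([np.cos(a),np.sin(a)]);by=np.array([-bx[1],bx[0]])
o=np.array([.5544,-.0042]);L=np.stack([(w[...,:2]-o)@bx,(w[...,:2]-o)@by],-1)
ok=(abs(L[...,0])<.12)&(abs(L[...,1])<.16)
m=ok&(L[...,0]>.0)&(z>.045)&(z<.075);p=L[m];print('mount extents',np.percentile(p,[.5,99.5],0))
g=cv2.cvtColor(c["color"],cv2.COLOR_RGB2GRAY)
d=(ok&(L[...,0]>0)&(g<45)).astype(np.uint8);n,l,s,_=cv2.connectedComponentsWithStats(d)
for i in range(1,n):
    if s[i,4]>25:
        v,u=np.where(l==i);(cx,cy),r=cv2.minEnclosingCircle(np.float32(np.c_[u,v]));
        q=ray(c,cx,cy,.059);lz=np.array(q[:2])-o;print(s[i,4],r,np.round(q,4),'local',np.round([lz@bx,lz@by],4),np.nanmedian(z[l==i]))
for f,j in(((.4917,-.4246),22.8+90),((.3888,-.3095),-60.9+90)): plan(*f,.16,j)
E
```

```text
mount extents [[ 0.0100857  -0.14969241]
 [ 0.11052372  0.1486254 ]]
linear [ 0.248  -0.0487  0.0577] wz 3.9 level [-0.13  0.   -0.  ] | now [ 0.2922 -0.5798  0.2176] jaw -63.3 q7 -0.04 F [ 0.4  0.3 -0.1] w 0.0928 t 0.1
linear [ 0.2079 -0.1978  0.0581] wz 87.6 level [-0.13  0.   -0.  ] | now [ 0.2922 -0.5798  0.2176] jaw -63.3 q7 -0.04 F [ 0.4  0.3 -0.1] w 0.0928 t 0.1
```

Call:
{"method": "drive_tool", "body": {
  "rows": [
    {"rotation":[0,0,4],"linear":[0.248,-0.049,0.03],"gripper":0.07},
    {"rotation":[0,0,4],"linear":[0.248,-0.049,0.03],"gripper":0.07},
    {"rotation":[0,0,4],"linear":[0.248,-0.049,0.058],"gripper":0.07},
    {"rotation":[0,0,4],"linear":[0.248,-0.049,0.058],"gripper":0.07},
    {"rotation":[0,0,4],"linear":[0.248,-0.049,0.058],"gripper":0.07}
  ],
  "squeeze": 30
}}

```text
time_s: 0.72
eef_pos: [0.4963, -0.4181, 0.1582]
ee_rot: [-0.003, 0.979, 0.202, 0.001]
contact_force: [0.4, -0.5, 0.6]
width: 0.0702
```

Call:
{"method": "drive_tool", "body": {
  "rows": [
    {"rotation":[0,0,0],"linear":[0,0,0],"gripper":0.07},
    {"rotation":[0,0,0],"linear":[0,0,0],"gripper":0.07}
  ]
}}

```text
time_s: 0.98
eef_pos: [0.4898, -0.4277, 0.1611]
ee_rot: [0.001, 0.981, 0.195, -0.001]
contact_force: [-0.4, -0.4, 0.4]
width: 0.07
```

```bash
python3 - <<'E'
from h import *
from bench import capture
c=dict(np.load("top0.npz"))
print(ray(c,np.array([291,322,354]),np.array([201,207,214]),.059))
plan(.4917,-.4246,.043,112.8)
E
```

```text
[[ 0.63252771  0.07934196  0.059     ]
 [ 0.61319011 -0.01663835  0.059     ]
 [ 0.59080134 -0.11529686  0.059     ]]
linear [ 0.0032 -0.0023  0.1181] wz -0.3 level [0.09 0.1  0.  ] | now [ 0.4898 -0.4277  0.1611] jaw -67.5 q7 -0.49 F [-0.4 -0.4  0.4] w 0.07 t 0.97
```

Call:
{"method": "drive_tool", "body": {
  "rows": [
    {"rotation":[0,0,0],"linear":[0.003,-0.002,0.04],"gripper":0.07},
    {"rotation":[0,0,0],"linear":[0.003,-0.002,0.085],"gripper":0.07},
    {"rotation":[0,0,0],"linear":[0.003,-0.002,0.118],"gripper":0.07},
    {"rotation":[0,0,0],"linear":[0.003,-0.002,0.118],"gripper":0.07},
    {"rotation":[0,0,0],"linear":[0.003,-0.002,0.118],"gripper":0.07}
  ]
}}

```text
time_s: 1.6
eef_pos: [0.494, -0.4242, 0.0445]
ee_rot: [0.001, 0.981, 0.196, 0.001]
contact_force: [0.3, -0.6, 0.5]
width: 0.0697
```

Call:
{"method": "drive_tool", "body": {
  "rows": [
    {"rotation":[0,0,0],"linear":[0,0,0],"gripper":0.0},
    {"rotation":[0,0,0],"linear":[0,0,0],"gripper":0.0},
    {"rotation":[0,0,0],"linear":[0,0,0],"gripper":0.0},
    {"rotation":[0,0,0],"linear":[0,0,0],"gripper":0.0},
    {"rotation":[0,0,0],"linear":[0,0,0],"gripper":0.0}
  ]
}}

```text
time_s: 2.22
eef_pos: [0.4943, -0.4226, 0.0429]
ee_rot: [0.001, 0.98, 0.197, 0.0]
contact_force: [0.8, -0.9, -0.4]
width: 0.0244
```

Call:
{"method": "drive_tool", "body": {
  "rows": [
    {"rotation":[0,0,0],"linear":[0,0,-0.05],"gripper":0.0},
    {"rotation":[0,0,0],"linear":[0,0,-0.1],"gripper":0.0},
    {"rotation":[0,0,0],"linear":[0,0,-0.14],"gripper":0.0},
    {"rotation":[0,0,0],"linear":[0,0,-0.14],"gripper":0.0},
    {"rotation":[0,0,0],"linear":[0,0,-0.14],"gripper":0.0}
  ]
}}

```text
time_s: 2.85
eef_pos: [0.4928, -0.4211, 0.1808]
ee_rot: [-0.002, 0.98, 0.197, -0.001]
contact_force: [-0.4, 0.4, -2.2]
width: 0.0193
```

```bash
python3 - <<'E'
from h import *
plan(.5944,-.1137,.18,-10.9+90)
E
```

```text
linear [ 0.2126 -0.2442  0.0012] wz 33.6 level [-0.2   0.11  0.  ] | now [ 0.4928 -0.4211  0.1808] jaw -67.3 q7 -0.5 F [-0.4  0.4 -2.2] w 0.0193 t 2.85
```

Call:
{"method": "drive_tool", "body": {
  "rows": [
    {"rotation":[0,0,-10],"linear":[0.03,-0.035,0.0],"gripper":0.0},
    {"rotation":[0,0,-20],"linear":[0.06,-0.07,0.0],"gripper":0.0},
    {"rotation":[0,0,-30],"linear":[0.09,-0.105,0.0],"gripper":0.0},
    {"rotation":[0,0,-40],"linear":[0.12,-0.14,0.0],"gripper":0.0},
    {"rotation":[0,0,-50],"linear":[0.15,-0.175,0.0],"gripper":0.0}
  ]
}}

```text
time_s: 3.48
eef_pos: [0.5633, -0.2007, 0.18]
ee_rot: [-0.002, 0.803, 0.595, -0.001]
contact_force: [0.5, 0.7, -1.4]
width: 0.0198
```

Call:
{"method": "drive_tool", "body": {
  "rows": [
    {"rotation":[0,0,-10],"linear":[0,0,0.0],"gripper":0.0},
    {"rotation":[0,0,-20],"linear":[0,0,0.0],"gripper":0.0},
    {"rotation":[0,0,-30],"linear":[0,0,0.0],"gripper":0.0},
    {"rotation":[0,0,-40],"linear":[0,0,0.0],"gripper":0.0},
    {"rotation":[0,0,-50],"linear":[0,0,0.0],"gripper":0.0}
  ]
}}

```text
time_s: 4.1
eef_pos: [0.5629, -0.2022, 0.1798]
ee_rot: [-0.003, 0.476, 0.879, -0.0]
contact_force: [0.3, 0.1, -2.4]
width: 0.02
```

Call:
{"method": "drive_tool", "body": {
  "rows": [
    {"rotation":[0,0,-10],"linear":[0,0,0.0],"gripper":0.0},
    {"rotation":[0,0,-20],"linear":[0,0,0.0],"gripper":0.0},
    {"rotation":[0,0,-30],"linear":[0,0,0.0],"gripper":0.0},
    {"rotation":[0,0,-40],"linear":[0,0,0.0],"gripper":0.0},
    {"rotation":[0,0,-46],"linear":[0,0,0.0],"gripper":0.0}
  ]
}}

```text
time_s: 4.72
eef_pos: [0.5629, -0.2024, 0.1798]
ee_rot: [-0.003, 0.096, 0.995, 0.001]
contact_force: [0.5, -0.3, -2.5]
width: 0.0196
```

```bash
python3 - <<'E'
from h import *
from bench import capture,telemetry
plan(.5944,-.1137,.18,-10.9+90)
c=capture("side");np.savez("side1.npz",**c)
p=telemetry.get_state()["eef_pos"];u,v=map(int,proj(c,p));print(u,v)
im=c["color"][max(0,v-90):v+90,u-120:u+120,::-1];cv2.imwrite("pics/s1.png",cv2.resize(im,None,fx=3,fy=3))
for dz in(0,-.02,-.04,-.06): print(dz,np.round(proj(c,p+[0,0,dz]),1))
E
```

```text
linear [-0.014   0.0931 -0.0002] wz -0.1 level [ 0.08 -0.31  0.  ] | now [ 0.5629 -0.2024  0.1798] jaw 79.0 q7 1.26 F [ 0.5 -0.3 -2.5] w 0.0196 t 4.72
324 176
0 [324.3 177. ]
-0.02 [324.3 183.3]
-0.04 [324.2 189.5]
-0.06 [324.1 195.6]
```

View pics/s1.png

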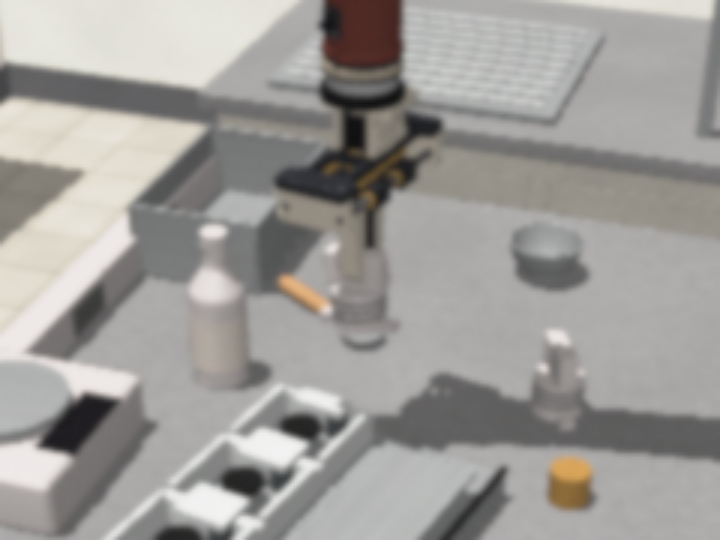

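The crop shows the cartridge hanging upright in the fingers. Its lower front edge is at crop (362,345), image px (325,201), so its underside is about 60 mm below the TCP: the lift began before the grip was firm and it is held low. I'll set it into the mount gently and regrip there.

Call:
{"method": "drive_tool", "body": {
  "rows": [
    {"rotation":[0,0,0],"linear":[-0.007,0.046,0.0],"gripper":0.0},
    {"rotation":[0,0,0],"linear":[-0.014,0.093,0.0],"gripper":0.0},
    {"rotation":[0,0,0],"linear":[-0.014,0.093,0.0],"gripper":0.0},
    {"rotation":[0,0,0],"linear":[-0.014,0.093,0.02],"gripper":0.0},
    {"rotation":[0,0,0],"linear":[-0.014,0.093,0.03],"gripper":0.0}
  ]
}}

```text
time_s: 5.4
eef_pos: [0.5946, -0.1153, 0.15]
ee_rot: [-0.002, 0.099, 0.995, -0.0]
contact_force: [-0.4, -0.9, -1.6]
width: 0.0198
```

Call:
{"method": "drive_tool", "body": {
  "rows": [
    {"rotation":[0,0,0],"linear":[0,0,0],"gripper":0.0},
    {"rotation":[0,0,0],"linear":[0,0,0],"gripper":0.0},
    {"rotation":[0,0,0],"linear":[0,0,0],"gripper":0.0}
  ]
}}

```text
time_s: 5.78
eef_pos: [0.5968, -0.1142, 0.1533]
ee_rot: [0.001, 0.098, 0.995, 0.0]
contact_force: [0.6, 0.4, -2.5]
width: 0.0198
```

```bash
python3 - <<'E'
from h import *
from bench import capture,telemetry
plan(.5944,-.1137,.12,-10.9+90)
c=capture("side");w=P(c);p=telemetry.get_state()["eef_pos"]
g=c["color"].astype(int)
m=(np.hypot(w[...,0]-p[0],w[...,1]-p[1])<.034)&(w[...,2]>.07)
zz=w[m][:,2];print(np.percentile(zz,[0,1,3,5,10]),m.sum())
for z0 in np.arange(.07,.2,.008):
    q=w[m&(w[...,2]>=z0)&(w[...,2]<z0+.008)]-p
    if len(q): print(round(z0,3),len(q),np.round(q.min(0),3),np.round(q.max(0),3))
E
```

```text
linear [0.0025 0.0001 0.0333] wz -0.4 level [ 0.02  0.07 -0.  ] | now [ 0.5968 -0.1142  0.1533] jaw 78.7 q7 1.09 F [ 0.6  0.4 -2.5] w 0.0198 t 5.78
[0.09709366 0.10403795 0.10995299 0.11646042 0.13031329] 1906
0.094 9 [-0.025 -0.002 -0.056] [ 0.032  0.023 -0.051]
0.102 49 [-0.033 -0.004 -0.051] [ 0.033  0.029 -0.043]
0.11 52 [-0.033 -0.003 -0.043] [ 0.021  0.026 -0.035]
0.118 51 [-0.024 -0.012 -0.035] [ 0.027  0.028 -0.028]
0.126 52 [-0.024 -0.012 -0.027] [ 0.024  0.027 -0.019]
0.134 80 [-0.023 -0.003 -0.019] [ 0.031  0.027 -0.011]
0.142 55 [-0.026 -0.002 -0.011] [ 0.031  0.028 -0.003]
0.15 39 [-0.026 -0.003 -0.003] [0.031 0.019 0.005]
0.158 44 [-0.026 -0.001  0.005] [0.034 0.025 0.013]
0.166 67 [-0.026 -0.024  0.013] [0.034 0.029 0.021]
0.174 80 [-0.025 -0.023  0.021] [0.033 0.029 0.028]
0.182 38 [-0.015 -0.021  0.029] [0.01  0.029 0.036]
0.19 41 [-0.015 -0.021  0.037] [0.013 0.029 0.045]
0.198 34 [-0.013 -0.02   0.045] [0.004 0.029 0.052]
```

Call:
{"method": "drive_tool", "body": {
  "rows": [
    {"rotation":[0,0,0],"linear":[0.0025,0,0.01],"gripper":0.0},
    {"rotation":[0,0,0],"linear":[0.0025,0,0.02],"gripper":0.0},
    {"rotation":[0,0,0],"linear":[0.0025,0,0.03],"gripper":0.0},
    {"rotation":[0,0,0],"linear":[0.0025,0,0.036],"gripper":0.0},
    {"rotation":[0,0,0],"linear":[0.0025,0,0.039],"gripper":0.0}
  ]
}}

```text
time_s: 6.45
eef_pos: [0.5938, -0.1136, 0.113]
ee_rot: [-0.0, 0.098, 0.995, 0.0]
contact_force: [0.4, -0.9, -0.8]
width: 0.0197
```

Call:
{"method": "drive_tool", "body": {
  "rows": [
    {"rotation":[0,0,0],"linear":[0,0,0],"gripper":0.0},
    {"rotation":[0,0,0],"linear":[0,0,0],"gripper":0.0},
    {"rotation":[0,0,0],"linear":[0,0,0],"gripper":0.0}
  ]
}}

```text
time_s: 6.82
eef_pos: [0.5942, -0.1137, 0.114]
ee_rot: [0.0, 0.098, 0.995, 0.0]
contact_force: [0.0, -0.3, -2.2]
width: 0.02
```

Call:
{"method": "drive_tool", "body": {
  "rows": [
    {"rotation":[0,0,0],"linear":[0,0,0.002],"gripper":0.0},
    {"rotation":[0,0,0],"linear":[0,0,0.003],"gripper":0.0},
    {"rotation":[0,0,0],"linear":[0,0,0.004],"gripper":0.0},
    {"rotation":[0,0,0],"linear":[0,0,0.004],"gripper":0.0},
    {"rotation":[0,0,0],"linear":[0,0,0.004],"gripper":0.0}
  ]
}}

```text
time_s: 7.45
eef_pos: [0.5943, -0.1137, 0.1099]
ee_rot: [0.0, 0.098, 0.995, 0.0]
contact_force: [-0.5, -0.6, 1.2]
width: 0.0198
```

Call:
{"method": "drive_tool", "body": {
  "rows": [
    {"rotation":[0,0,0],"linear":[0,0,0.002],"gripper":0.0},
    {"rotation":[0,0,0],"linear":[0,0,0.004],"gripper":0.0},
    {"rotation":[0,0,0],"linear":[0,0,0.004],"gripper":0.0},
    {"rotation":[0,0,0],"linear":[0,0,0.004],"gripper":0.0}
  ]
}}

```text
time_s: 7.95
eef_pos: [0.5943, -0.1136, 0.1058]
ee_rot: [0.0, 0.098, 0.995, 0.0]
contact_force: [0.8, 0.6, 2.5]
width: 0.0197
```

Call:
{"method": "drive_tool", "body": {
  "rows": [
    {"rotation":[0,0,0],"linear":[0,0,0.002],"gripper":0.0},
    {"rotation":[0,0,0],"linear":[0,0,0.004],"gripper":0.0},
    {"rotation":[0,0,0],"linear":[0,0,0.004],"gripper":0.0},
    {"rotation":[0,0,0],"linear":[0,0,0.004],"gripper":0.0}
  ]
}}

```text
time_s: 8.45
eef_pos: [0.5942, -0.1137, 0.1018]
ee_rot: [0.0, 0.098, 0.995, 0.0]
contact_force: [-0.4, -0.5, 3.3]
width: 0.0196
```

Call:
{"method": "drive_tool", "body": {
  "rows": [
    {"rotation":[0,0,0],"linear":[0,0,0.003],"gripper":0.0},
    {"rotation":[0,0,0],"linear":[0,0,0.003],"gripper":0.0},
    {"rotation":[0,0,8],"linear":[0,0,0.003],"gripper":0.0},
    {"rotation":[0,0,16],"linear":[0,0,0.003],"gripper":0.0},
    {"rotation":[0,0,24],"linear":[0,0,0.003],"gripper":0.0}
  ],
  "squeeze": 45
}}

```text
time_s: 9.07
eef_pos: [0.5954, -0.1129, 0.0993]
ee_rot: [0.001, 0.305, 0.952, 0.001]
contact_force: [1.8, 0.8, 4.6]
width: 0.0195
```

Call:
{"method": "drive_tool", "body": {
  "rows": [
    {"rotation":[0,0,8],"linear":[0,0,0],"gripper":0.0},
    {"rotation":[0,0,16],"linear":[0,0,0],"gripper":0.0},
    {"rotation":[0,0,24],"linear":[0,0,0],"gripper":0.0},
    {"rotation":[0,0,32],"linear":[0,0,0],"gripper":0.0},
    {"rotation":[0,0,40],"linear":[0,0,0],"gripper":0.0}
  ]
}}

```text
time_s: 9.7
eef_pos: [0.5952, -0.1139, 0.0988]
ee_rot: [0.001, 0.612, 0.791, 0.001]
contact_force: [1.1, 0.5, 2.4]
width: 0.0196
```

Call:
{"method": "drive_tool", "body": {
  "rows": [
    {"rotation":[0,0,8],"linear":[0,0,0],"gripper":0.0},
    {"rotation":[0,0,16],"linear":[0,0,0],"gripper":0.0},
    {"rotation":[0,0,24],"linear":[0,0,0],"gripper":0.0},
    {"rotation":[0,0,28],"linear":[0,0,0],"gripper":0.0},
    {"rotation":[0,0,28],"linear":[0,0,0],"gripper":0.0}
  ]
}}

```text
time_s: 10.32
eef_pos: [0.5949, -0.1142, 0.0988]
ee_rot: [0.001, 0.784, 0.621, 0.0]
contact_force: [1.6, -0.6, 2.7]
width: 0.0197
```

```bash
python3 - <<'E'
from h import *
from bench import telemetry
plan(.5944,-.1137,.0995,-10.9)
print(telemetry.get_state()["moment"])
E
```

```text
linear [ 0.0004 -0.0006 -0.0008] wz -2.3 level [ 0.13  0.04 -0.  ] | now [ 0.5949 -0.1142  0.0988] jaw -13.2 q7 -0.23 F [ 1.6 -0.6  2.7] w 0.0197 t 10.32
[-0.50969611 -0.6019556  -0.0478467 ]
```

Call:
{"method": "drive_tool", "body": {
  "rows": [
    {"rotation":[0,0,0],"linear":[0,0,0],"gripper":0.07},
    {"rotation":[0,0,0],"linear":[0,0,0],"gripper":0.07},
    {"rotation":[0,0,0],"linear":[0,0,0],"gripper":0.07},
    {"rotation":[0,0,0],"linear":[0,0,0],"gripper":0.07},
    {"rotation":[0,0,0],"linear":[0,0,0],"gripper":0.07}
  ]
}}

```text
time_s: 10.95
eef_pos: [0.5939, -0.1137, 0.0986]
ee_rot: [-0.0, 0.784, 0.621, -0.0]
contact_force: [-0.5, 0.3, -0.3]
width: 0.0653
```

Call:
{"method": "drive_tool", "body": {
  "rows": [
    {"rotation":[0,0,0],"linear":[0,0,-0.05],"gripper":0.07},
    {"rotation":[0,0,0],"linear":[0,0,-0.1],"gripper":0.07},
    {"rotation":[0,0,0],"linear":[0,0,-0.11],"gripper":0.07},
    {"rotation":[0,0,0],"linear":[0,0,-0.11],"gripper":0.07}
  ]
}}

```text
time_s: 11.45
eef_pos: [0.5939, -0.1137, 0.2089]
ee_rot: [0.0, 0.784, 0.621, 0.0]
contact_force: [0.5, 0.4, -0.3]
width: 0.0701
```

Call:
{"method": "drive_tool", "body": {
  "rows": [
    {"rotation":[0,0,0],"linear":[0.05,0,0],"gripper":0.07},
    {"rotation":[0,0,0],"linear":[0.1,0.0,0],"gripper":0.07},
    {"rotation":[0,0,0],"linear":[0.15,0,0],"gripper":0.07},
    {"rotation":[0,0,0],"linear":[0.15,0,0],"gripper":0.07}
  ]
}}

```text
time_s: 11.95
eef_pos: [0.6271, 0.0394, 0.2061]
ee_rot: [-0.003, 0.781, 0.625, -0.0]
contact_force: [-0.8, -0.7, 0.5]
width: 0.0702
```

```bash
python3 - <<'E'
from h import *
from bench import capture
c=capture("top");w=P(c);z=w[...,2]
cv2.imwrite("pics/t2.png",cv2.resize(c["color"][150:320,240:520,::-1],None,fx=2.8,fy=2.8))
for n,(x,y),lo in(("mount0",(.5944,-.1137),.1),("fB",(.3888,-.3095),.055),("fB all",(.3888,-.3095),.02)):
    m=(np.hypot(w[...,0]-x,w[...,1]-y)<.06)&(z>lo)&(z<.135)
    if m.sum()>5:print(n,m.sum(),rect(w[m]),np.percentile(z[m],[50,90,98]))
plan(.3888,-.3095,.16,-60.9+90)
E
```

```text
mount0 151 (array([ 0.595 , -0.1136,  0.0589,  0.0216]), 75.6) [0.12214966 0.12758131 0.12979556]
fB 140 (array([ 0.3885, -0.3091,  0.0604,  0.0202]), -62.1) [0.07477709 0.07888976 0.08055092]
fB all 264 (array([ 0.3891, -0.3088,  0.0527,  0.0521]), -18.93) [0.0652861  0.07763854 0.08016185]
linear [-0.3892 -0.1547  0.0471] wz -42.1 level [-0.27  0.02  0.  ] | now [0.6271 0.035  0.2062] jaw -13.0 q7 -0.44 F [-0.5 -1.1 -0.9] w 0.0697 t 12.0
```

View pics/t2.png

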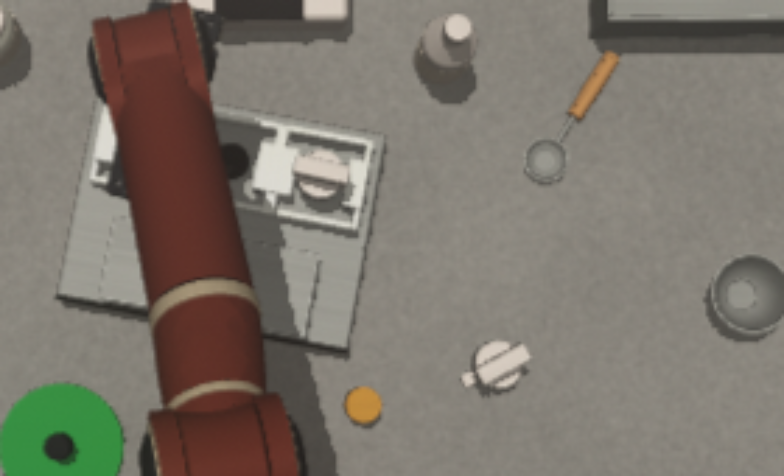

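The picture confirms cartridge 1 locked in mount0 (crop (321,170)), with its bar along base y and its top at the locked height. Cartridge 2 is unchanged at crop (498,365).

Call:
{"method": "drive_tool", "body": {
  "rows": [
    {"rotation":[0,0,0],"linear":[-0.056,-0.022,0],"gripper":0.07},
    {"rotation":[0,0,0],"linear":[-0.112,-0.045,0],"gripper":0.07},
    {"rotation":[0,0,0],"linear":[-0.168,-0.067,0],"gripper":0.07},
    {"rotation":[0,0,0],"linear":[-0.224,-0.089,0],"gripper":0.07},
    {"rotation":[0,0,0],"linear":[-0.279,-0.112,0],"gripper":0.07}
  ]
}}

```text
time_s: 12.62
eef_pos: [0.4521, -0.217, 0.2076]
ee_rot: [-0.001, 0.785, 0.619, -0.001]
contact_force: [0.2, -1.5, -0.2]
width: 0.0699
```

Call:
{"method": "drive_tool", "body": {
  "rows": [
    {"rotation":[0,0,-10],"linear":[-0.04,-0.02,0],"gripper":0.07},
    {"rotation":[0,0,-20],"linear":[-0.08,-0.033,0.0],"gripper":0.07},
    {"rotation":[0,0,-30],"linear":[-0.11,-0.043,0.02],"gripper":0.07},
    {"rotation":[0,0,-40],"linear":[-0.11,-0.043,0.047],"gripper":0.07},
    {"rotation":[0,0,-42],"linear":[-0.11,-0.043,0.047],"gripper":0.07}
  ]
}}

```text
time_s: 13.25
eef_pos: [0.3847, -0.3113, 0.1592]
ee_rot: [-0.004, 0.511, 0.86, 0.0]
contact_force: [0.3, -0.4, 0.2]
width: 0.07
```

Call:
{"method": "drive_tool", "body": {
  "rows": [
    {"rotation":[0,0,0],"linear":[0,0,0],"gripper":0.07},
    {"rotation":[0,0,0],"linear":[0,0,0],"gripper":0.07}
  ]
}}

```text
time_s: 13.5
eef_pos: [0.389, -0.3109, 0.1625]
ee_rot: [0.001, 0.51, 0.86, -0.0]
contact_force: [-0.2, -0.7, -0.5]
width: 0.0699
```

```bash
python3 - <<'E'
from h import *
plan(.3887,-.309,.043,28.5)
E
```

```text
linear [0.002  0.0006 0.1195] wz 0.2 level [0.03 0.09 0.  ] | now [ 0.389  -0.3109  0.1625] jaw 28.7 q7 0.89 F [-0.2 -0.7 -0.5] w 0.0699 t 13.5
```

Call:
{"method": "drive_tool", "body": {
  "rows": [
    {"rotation":[0,0,0],"linear":[0.002,0,0.04],"gripper":0.05},
    {"rotation":[0,0,0],"linear":[0.002,0,0.085],"gripper":0.05},
    {"rotation":[0,0,0],"linear":[0.002,0,0.119],"gripper":0.05},
    {"rotation":[0,0,0],"linear":[0.002,0,0.119],"gripper":0.05},
    {"rotation":[0,0,0],"linear":[0.002,0,0.119],"gripper":0.0}
  ],
  "squeeze": 35
}}

```text
time_s: 14.12
eef_pos: [0.3883, -0.3091, 0.0434]
ee_rot: [0.001, 0.509, 0.861, -0.0]
contact_force: [-0.0, -0.3, 0.0]
width: 0.0442
```

Call:
{"method": "drive_tool", "body": {
  "rows": [
    {"rotation":[0,0,0],"linear":[0,0,0],"gripper":0.0},
    {"rotation":[0,0,0],"linear":[0,0,0],"gripper":0.0},
    {"rotation":[0,0,0],"linear":[0,0,0],"gripper":0.0},
    {"rotation":[0,0,0],"linear":[0,0,0],"gripper":0.0},
    {"rotation":[0,0,0],"linear":[0,0,0],"gripper":0.0}
  ]
}}

```text
time_s: 14.75
eef_pos: [0.3873, -0.3093, 0.0431]
ee_rot: [0.0, 0.51, 0.86, -0.0]
contact_force: [-1.6, -0.0, 6.2]
width: 0.0197
```

Call:
{"method": "drive_tool", "body": {
  "rows": [
    {"rotation":[0,0,0],"linear":[0,0,0],"gripper":0.0},
    {"rotation":[0,0,0],"linear":[0,0,0],"gripper":0.0},
    {"rotation":[0,0,0],"linear":[0,0,0],"gripper":0.0}
  ]
}}

```text
time_s: 15.12
eef_pos: [0.3873, -0.3093, 0.0431]
ee_rot: [0.0, 0.51, 0.86, -0.0]
contact_force: [-0.6, -0.1, 4.1]
width: 0.0199
```

Call:
{"method": "drive_tool", "body": {
  "rows": [
    {"rotation":[0,0,0],"linear":[0,0,-0.04],"gripper":0.0},
    {"rotation":[0,0,0],"linear":[0,0,-0.1],"gripper":0.0},
    {"rotation":[0,0,0],"linear":[0,0,-0.16],"gripper":0.0},
    {"rotation":[0,0,0],"linear":[0,0,-0.16],"gripper":0.0},
    {"rotation":[0,0,0],"linear":[0,0,-0.16],"gripper":0.0}
  ]
}}

```text
time_s: 15.75
eef_pos: [0.3864, -0.3086, 0.2016]
ee_rot: [-0.001, 0.509, 0.861, 0.0]
contact_force: [0.8, -0.3, -1.5]
width: 0.0199
```

```bash
python3 - <<'E'
from h import *
plan(.6322,.0827,.2,79.1)
E
```

```text
linear [0.2248 0.4037 0.0016] wz -50.4 level [-0.06 -0.11  0.  ] | now [ 0.3864 -0.3086  0.2016] jaw 28.7 q7 0.91 F [ 0.8 -0.3 -1.5] w 0.0199 t 15.75
```

Call:
{"method": "drive_tool", "body": {
  "rows": [
    {"rotation":[0,0,0],"linear":[0.025,0.045,0],"gripper":0.0},
    {"rotation":[0,0,0],"linear":[0.05,0.09,0],"gripper":0.0},
    {"rotation":[0,0,0],"linear":[0.075,0.135,0],"gripper":0.0},
    {"rotation":[0,0,0],"linear":[0.1,0.18,0],"gripper":0.0},
    {"rotation":[0,0,0],"linear":[0.125,0.225,0],"gripper":0.0}
  ]
}}

```text
time_s: 16.38
eef_pos: [0.5237, -0.0898, 0.1999]
ee_rot: [-0.003, 0.509, 0.861, -0.001]
contact_force: [0.4, -0.3, -1.6]
width: 0.02
```

Call:
{"method": "drive_tool", "body": {
  "rows": [
    {"rotation":[0,0,-10],"linear":[0.025,0.045,0],"gripper":0.0},
    {"rotation":[0,0,-20],"linear":[0.05,0.09,0],"gripper":0.0},
    {"rotation":[0,0,-30],"linear":[0.075,0.135,0],"gripper":0.0},
    {"rotation":[0,0,-40],"linear":[0.1,0.179,0],"gripper":0.0},
    {"rotation":[0,0,-50],"linear":[0.1,0.179,0],"gripper":0.0}
  ]
}}

```text
time_s: 17.0
eef_pos: [0.6324, 0.0888, 0.1991]
ee_rot: [-0.003, 0.091, 0.996, 0.002]
contact_force: [-0.6, -0.8, -1.0]
width: 0.0197
```

Call:
{"method": "drive_tool", "body": {
  "rows": [
    {"rotation":[0,0,0],"linear":[0,0,0],"gripper":0.0},
    {"rotation":[0,0,0],"linear":[0,0,0],"gripper":0.0},
    {"rotation":[0,0,0],"linear":[0,0,0],"gripper":0.0}
  ]
}}

```text
time_s: 17.38
eef_pos: [0.6331, 0.0815, 0.2022]
ee_rot: [-0.0, 0.099, 0.995, -0.0]
contact_force: [-0.5, 0.8, -0.9]
width: 0.0198
```

```bash
python3 - <<'E'
from h import *
plan(.6322,.0827,.106,79.1)
E
```

```text
linear [0.001  0.0011 0.0962] wz -0.5 level [-0.05 -0.04  0.  ] | now [0.6331 0.0815 0.2022] jaw 78.6 q7 0.86 F [-0.5  0.8 -0.9] w 0.0198 t 17.38
```

Call:
{"method": "drive_tool", "body": {
  "rows": [
    {"rotation":[0,0,0],"linear":[0.001,0.001,0.04],"gripper":0.0},
    {"rotation":[0,0,0],"linear":[0.001,0.001,0.075],"gripper":0.0},
    {"rotation":[0,0,0],"linear":[0.001,0.001,0.085],"gripper":0.0},
    {"rotation":[0,0,0],"linear":[0.001,0.001,0.09],"gripper":0.0},
    {"rotation":[0,0,0],"linear":[0.001,0.001,0.096],"gripper":0.0}
  ]
}}

```text
time_s: 18.0
eef_pos: [0.6338, 0.0841, 0.1081]
ee_rot: [0.002, 0.098, 0.995, 0.001]
contact_force: [0.4, 0.0, -0.3]
width: 0.02
```

Call:
{"method": "drive_tool", "body": {
  "rows": [
    {"rotation":[0,0,0],"linear":[0,0,0.003],"gripper":0.0},
    {"rotation":[0,0,0],"linear":[0,0,0.006],"gripper":0.0},
    {"rotation":[0,0,0],"linear":[0,0,0.009],"gripper":0.0},
    {"rotation":[0,0,0],"linear":[0,0,0.009],"gripper":0.0},
    {"rotation":[0,0,0],"linear":[0,0,0.009],"gripper":0.0}
  ]
}}

```text
time_s: 18.62
eef_pos: [0.6339, 0.0841, 0.1064]
ee_rot: [0.003, 0.099, 0.995, -0.001]
contact_force: [-10.7, -5.0, 31.4]
width: 0.0199
```

Call:
{"method": "drive_tool", "body": {
  "rows": [
    {"rotation":[0,0,0],"linear":[0,0,0.003],"gripper":0.0},
    {"rotation":[0,0,0],"linear":[0,0,0.006],"gripper":0.0},
    {"rotation":[0,0,0],"linear":[0,0,0.009],"gripper":0.0},
    {"rotation":[0,0,0],"linear":[0,0,0.009],"gripper":0.0},
    {"rotation":[0,0,0],"linear":[0,0,0.009],"gripper":0.0}
  ]
}}

```text
time_s: 19.25
eef_pos: [0.638, 0.0832, 0.1031]
ee_rot: [0.008, 0.1, 0.995, -0.0]
contact_force: [-12.1, -9.5, 50.1]
width: 0.0197
```

Call:
{"method": "drive_tool", "body": {
  "rows": [
    {"rotation":[0,0,0],"linear":[0,0,-0.02],"gripper":0.0},
    {"rotation":[0,0,0],"linear":[0,0,-0.05],"gripper":0.0},
    {"rotation":[0,0,0],"linear":[0,0,-0.05],"gripper":0.0},
    {"rotation":[0,0,0],"linear":[0,0,-0.05],"gripper":0.0}
  ]
}}

```text
time_s: 19.75
eef_pos: [0.632, 0.0835, 0.1376]
ee_rot: [-0.001, 0.098, 0.995, -0.0]
contact_force: [0.7, 0.4, -2.7]
width: 0.0197
```

```bash
python3 - <<'E'
from h import *
from bench import capture,telemetry
plan(.6322,.0827,.15,79.1)
c=capture("side");w=P(c);p=telemetry.get_state()["eef_pos"]
a=np.radians(-10.9);B=np.array([[np.cos(a),np.sin(a)],[-np.sin(a),np.cos(a)]])
L=np.dstack([(w[...,:2]-p[:2])@B.T,w[...,2]-p[2]])
m=(np.hypot(L[...,0],L[...,1])<.048)&(w[...,2]>.085)
for z0 in np.arange(-.06,.03,.006):
    q=L[m&(L[...,2]>=z0)&(L[...,2]<z0+.006)]
    if len(q): print(round(z0,3),len(q),np.round(q.min(0),3),np.round(q.max(0),3))
u,v=map(int,proj(c,p));im=c["color"][v-70:v+100,u-110:u+110,::-1];cv2.imwrite("pics/s3.png",cv2.resize(im,None,fx=3.5,fy=3.5))
print(u,v,[np.round(proj(c,np.array(q)),1) for q in((.6322,.0827,.064),(.6133,-.0155,.064))])
E
```

```text
linear [-0.0003 -0.0007 -0.0124] wz -0.3 level [-0.04 -0.08 -0.  ] | now [0.632  0.0835 0.1376] jaw 78.8 q7 0.81 F [ 0.7  0.4 -2.7] w 0.0197 t 19.75
-0.048 2 [ 0.032  0.003 -0.042] [ 0.037  0.005 -0.042]
-0.042 23 [-0.042 -0.008 -0.041] [ 0.039  0.027 -0.036]
-0.036 65 [-0.042 -0.013 -0.036] [ 0.039  0.028 -0.03 ]
-0.03 54 [-0.042 -0.007 -0.03 ] [ 0.017  0.027 -0.024]
-0.024 47 [-0.028 -0.016 -0.024] [ 0.012  0.027 -0.018]
-0.018 47 [-0.027 -0.015 -0.018] [ 0.016  0.027 -0.012]
-0.012 40 [-0.027 -0.007 -0.012] [ 0.013  0.027 -0.006]
-0.006 60 [-0.028 -0.008 -0.006] [ 0.021  0.03  -0.   ]
-0.0 48 [-0.029  0.005  0.   ] [0.026 0.028 0.006]
0.006 46 [-0.031 -0.011  0.006] [0.028 0.024 0.012]
0.012 45 [-0.031 -0.007  0.012] [0.031 0.025 0.017]
0.018 42 [-0.03  -0.008  0.018] [0.026 0.027 0.024]
0.024 45 [-0.031 -0.023  0.024] [0.021 0.029 0.03 ]
260 241 [array([262.4, 264.4]), array([283.9, 244.3])]
```

View pics/s3.png

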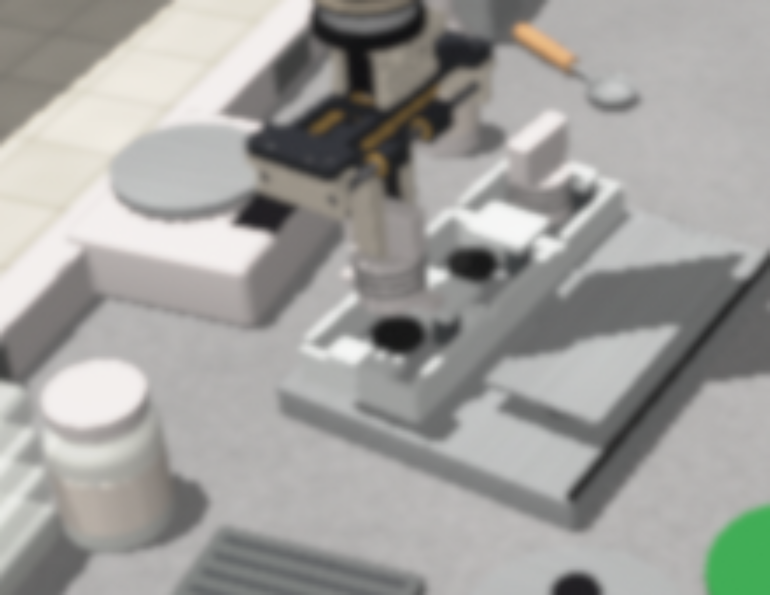

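The crop shows the cartridge upright with its lugs along base x, and the pad at crop (397,333). It caught on the rim 1–2 mm off centre, so I'll measure the pads more finely.

```bash
python3 - <<'E'
from h import *
a=np.radians(-10.9);bx=np.array([np.cos(a),np.sin(a)]);by=np.array([-bx[1],bx[0]]);o=np.array([.5544,-.0042])
for f in("top0","side0"):
    c=dict(np.load(f+".npz"));g=cv2.cvtColor(c["color"],cv2.COLOR_RGB2GRAY);G=cv2.resize(g,None,fx=4,fy=4,interpolation=cv2.INTER_CUBIC)
    for k in(-1,0,1):
        p=o+.06*bx+.1*k*by;u,v=proj(c,np.array([*p,.059]))
        for th in (45,60,75):
            m=np.zeros_like(G);U,V=int(4*u),int(4*v);m[V-48:V+48,U-56:U+56]=(G[V-48:V+48,U-56:U+56]<th)
            n,l,s,ce=cv2.connectedComponentsWithStats(m);i=1+np.argmax(s[1:,4]) if n>1 else 0
            e=cv2.fitEllipse(max(cv2.findContours((l==i).astype(np.uint8),0,1)[0],key=len)) if n>1 else None
            if e:
                q=ray(c,(e[0][0]-1.5)/4,(e[0][1]-1.5)/4,.059)[:2];print(f,k,th,np.round(e[1],1),'diff local',np.round([(q-p)@bx,(q-p)@by],4))
# white frame of mounts in top view, by brightness/depth: edges of openings
c=dict(np.load("top0.npz"));w=P(c);z=w[...,2];L=np.dstack([(w[...,:2]-o)@bx,(w[...,:2]-o)@by])
m=(L[...,0]>.0)&(L[...,0]<.12)&(abs(L[...,1])<.16)&(z>.061)
yy=L[m][:,1];print(np.histogram(yy,np.arange(-.155,.156,.005))[0])
E
```

```text
top0 -1 45 [20.7 24.3] diff local [ 0.0162 -0.0177]
top0 -1 60 [46.3 48.3] diff local [-0.0013 -0.0021]
top0 -1 75 [48.7 52.3] diff local [-0.0018 -0.0023]
top0 0 45 [2.2 9.2] diff local [-0.0029  0.0129]
top0 0 60 [45.8 47.5] diff local [-0.0012 -0.0023]
top0 0 75 [48.6 51.6] diff local [-0.0017 -0.0026]
top0 1 45 [ 5. 14.] diff local [-0.0109  0.008 ]
top0 1 60 [46.3 48.7] diff local [-0.001  -0.0022]
top0 1 75 [48.7 53.1] diff local [-0.0012 -0.002 ]
side0 -1 45 [20.7 42.7] diff local [-0.0031 -0.0003]
side0 -1 60 [24.9 48.6] diff local [-0.0027 -0.0006]
side0 -1 75 [27.9 53. ] diff local [-0.0028 -0.0008]
side0 0 45 [25.3 46.5] diff local [-0.0029  0.    ]
side0 0 60 [29.8 51.9] diff local [-0.0026 -0.0003]
side0 0 75 [32.7 56.2] diff local [-0.0027 -0.0004]
side0 1 45 [31.3 50.4] diff local [-0.0031  0.0001]
side0 1 60 [35.3 56.1] diff local [-0.0029 -0.0002]
side0 1 75 [38.6 60.5] diff local [-0.0029 -0.0004]
[ 2 26 26 25 26  6  1  7  7 12 10  8 14  8  8  8 12 27 21 29 27 17 25 25
 23  8  3 10 11 13 12 11 12  8  6  7 12 29 23 28 26 29 26 29 26 10  6  7
 10 13 13  6 12 15  7  5 14 29 23 31 21  0]
```

```bash
python3 - <<'E'
from h import *
plan(.6306,.0818,.108,79.1)
E
```

```text
linear [ 0.0007 -0.0017  0.0291] wz -0.3 level [-0.07 -0.14 -0.  ] | now [0.6317 0.0833 0.137 ] jaw 78.8 q7 0.81 F [-0.5 -0.1 -0.8] w 0.0197 t 19.8
```

Call:
{"method": "drive_tool", "body": {
  "rows": [
    {"rotation":[0,0,0],"linear":[0.001,-0.002,0.01],"gripper":0.0},
    {"rotation":[0,0,0],"linear":[0.001,-0.002,0.02],"gripper":0.0},
    {"rotation":[0,0,0],"linear":[0.001,-0.002,0.029],"gripper":0.0},
    {"rotation":[0,0,0],"linear":[0.001,-0.002,0.031],"gripper":0.0},
    {"rotation":[0,0,0],"linear":[0.001,-0.002,0.033],"gripper":0.0}
  ]
}}

```text
time_s: 20.42
eef_pos: [0.6314, 0.0822, 0.1056]
ee_rot: [0.0, 0.098, 0.995, 0.0]
contact_force: [0.1, -0.4, -1.4]
width: 0.0198
```

Call:
{"method": "drive_tool", "body": {
  "rows": [
    {"rotation":[0,0,0],"linear":[0,0,0.001],"gripper":0.0},
    {"rotation":[0,0,0],"linear":[0,0,0.002],"gripper":0.0},
    {"rotation":[0,0,0],"linear":[0,0,0.004],"gripper":0.0},
    {"rotation":[0,0,0],"linear":[0,0,0.004],"gripper":0.0}
  ]
}}

```text
time_s: 20.92
eef_pos: [0.6311, 0.0818, 0.1016]
ee_rot: [-0.0, 0.098, 0.995, -0.0]
contact_force: [-0.2, -1.0, -0.9]
width: 0.02
```

Call:
{"method": "drive_tool", "body": {
  "rows": [
    {"rotation":[0,0,0],"linear":[0,0,0.003],"gripper":0.0},
    {"rotation":[0,0,0],"linear":[0,0,0.006],"gripper":0.0},
    {"rotation":[0,0,0],"linear":[0,0,0.008],"gripper":0.0},
    {"rotation":[0,0,0],"linear":[0,0,0.008],"gripper":0.0},
    {"rotation":[0,0,0],"linear":[0,0,0.008],"gripper":0.0}
  ],
  "squeeze": 45
}}

```text
time_s: 21.55
eef_pos: [0.6315, 0.082, 0.094]
ee_rot: [0.0, 0.098, 0.995, 0.0]
contact_force: [-0.5, -1.6, 2.0]
width: 0.0198
```

Call:
{"method": "drive_tool", "body": {
  "rows": [
    {"rotation":[0,0,0],"linear":[0,0,0.003],"gripper":0.0},
    {"rotation":[0,0,0],"linear":[0,0,0.0055],"gripper":0.0},
    {"rotation":[0,0,0],"linear":[0,0,0.0055],"gripper":0.0},
    {"rotation":[0,0,0],"linear":[0,0,0.0055],"gripper":0.0}
  ]
}}

```text
time_s: 22.05
eef_pos: [0.6315, 0.082, 0.0885]
ee_rot: [0.0, 0.098, 0.995, 0.0]
contact_force: [-0.6, 0.4, 4.7]
width: 0.0196
```

Call:
{"method": "drive_tool", "body": {
  "rows": [
    {"rotation":[0,0,0],"linear":[0,0,0.0015],"gripper":0.0},
    {"rotation":[0,0,0],"linear":[0,0,0.0015],"gripper":0.0},
    {"rotation":[0,0,8],"linear":[0,0,0.0015],"gripper":0.0},
    {"rotation":[0,0,16],"linear":[0,0,0.0015],"gripper":0.0},
    {"rotation":[0,0,24],"linear":[0,0,0.0015],"gripper":0.0}
  ]
}}

```text
time_s: 22.68
eef_pos: [0.6321, 0.0819, 0.0872]
ee_rot: [0.001, 0.305, 0.952, 0.0]
contact_force: [0.9, -0.3, 6.4]
width: 0.0199
```

Call:
{"method": "drive_tool", "body": {
  "rows": [
    {"rotation":[0,0,8],"linear":[0,0,0],"gripper":0.0},
    {"rotation":[0,0,16],"linear":[0,0,0],"gripper":0.0},
    {"rotation":[0,0,24],"linear":[0,0,0],"gripper":0.0},
    {"rotation":[0,0,32],"linear":[0,0,0],"gripper":0.0},
    {"rotation":[0,0,40],"linear":[0,0,0],"gripper":0.0}
  ]
}}

```text
time_s: 23.3
eef_pos: [0.6322, 0.0812, 0.0868]
ee_rot: [0.001, 0.612, 0.791, 0.0]
contact_force: [1.4, -1.3, 3.5]
width: 0.0197
```

Call:
{"method": "drive_tool", "body": {
  "rows": [
    {"rotation":[0,0,8],"linear":[0,0,0],"gripper":0.0},
    {"rotation":[0,0,16],"linear":[0,0,0],"gripper":0.0},
    {"rotation":[0,0,24],"linear":[0,0,0],"gripper":0.0},
    {"rotation":[0,0,28],"linear":[0,0,0],"gripper":0.0},
    {"rotation":[0,0,28],"linear":[0,0,0],"gripper":0.0}
  ]
}}

```text
time_s: 23.92
eef_pos: [0.6322, 0.0811, 0.0867]
ee_rot: [0.001, 0.784, 0.621, 0.0]
contact_force: [1.9, -1.0, 2.8]
width: 0.0197
```

Call:
{"method": "drive_tool", "body": {
  "rows": [
    {"rotation":[0,0,0],"linear":[0,0,0],"gripper":0.07},
    {"rotation":[0,0,0],"linear":[0,0,0],"gripper":0.07},
    {"rotation":[0,0,0],"linear":[0,0,0],"gripper":0.07},
    {"rotation":[0,0,0],"linear":[0,0,0],"gripper":0.07},
    {"rotation":[0,0,0],"linear":[0,0,0],"gripper":0.07}
  ]
}}

```text
time_s: 24.55
eef_pos: [0.63, 0.0825, 0.086]
ee_rot: [-0.001, 0.784, 0.621, -0.001]
contact_force: [0.2, -0.6, -0.6]
width: 0.0652
```

Call:
{"method": "drive_tool", "body": {
  "rows": [
    {"rotation":[0,0,0],"linear":[0,0,-0.05],"gripper":0.07},
    {"rotation":[0,0,0],"linear":[0,0,-0.1],"gripper":0.07},
    {"rotation":[0,0,0],"linear":[0,0,-0.14],"gripper":0.07},
    {"rotation":[0,0,0],"linear":[0,0,-0.14],"gripper":0.07},
    {"rotation":[0,0,0],"linear":[0,0,-0.14],"gripper":0.07}
  ]
}}

```text
time_s: 25.18
eef_pos: [0.6303, 0.0815, 0.2251]
ee_rot: [-0.001, 0.784, 0.621, -0.001]
contact_force: [-0.4, 0.5, -1.2]
width: 0.0702
```

```bash
python3 - <<'E'
from h import *
plan(.47,.25,.228,-13)
plan(.4075,.332,.16,-13)
E
```

```text
linear [ 0.1272 -0.1946 -0.0026] wz -0.3 level [-0.15  0.07 -0.  ] | now [0.6303 0.0815 0.2251] jaw -13.3 q7 -0.47 F [-0.4  0.5 -1.2] w 0.0702 t 25.18
linear [ 0.1928 -0.2741  0.0656] wz -0.3 level [-0.15  0.07 -0.  ] | now [0.6303 0.0815 0.2251] jaw -13.3 q7 -0.47 F [-0.4  0.5 -1.2] w 0.0702 t 25.18
```

```bash
cat >> h.py <<'E'
def near(c,x,y,r,lo,hi,n=""):
    w=P(c);z=w[...,2];m=(np.hypot(w[...,0]-x,w[...,1]-y)<r)&(z>lo)&(z<hi)
    if m.sum()>5: print(n,m.sum(),rect(w[m]),"z50",np.round(np.median(z[m]),4),"mean",np.round(w[m].mean(0),4))
    else: print(n,"none")
E
python3 - <<'E'
from h import *
from bench import capture
for n in("top","side"):
    c=capture(n);print(n)
    near(c,.5944,-.1137,.06,.1,.14,"m0");near(c,.6322,.0827,.045,.1,.135,"m2")
    near(c,.4075,.332,.03,.1,.14,"knob");near(c,.4075,.332,.09,.075,.093,"disc")
    if n=="side": near(c,.6322,.0827,.045,.08,.2,"m2")
E
```

```text
top
m0 150 (array([ 0.5947, -0.1135,  0.0593,  0.0213]), 77.14) z50 0.122 mean [ 0.5941 -0.1131  0.121 ]
m2 none
knob 88 (array([0.4073, 0.3321, 0.0282, 0.0279]), 15.41) z50 0.1188 mean [0.4073 0.3309 0.1181]
disc 1534 (array([0.4076, 0.3336, 0.1399, 0.1372]), 80.15) z50 0.0831 mean [0.4072 0.3324 0.0831]
side
m0 208 (array([ 0.5932, -0.1132,  0.0683,  0.0246]), 77.76) z50 0.1185 mean [ 0.591  -0.1085  0.1165]
m2 268 (array([0.6327, 0.0831, 0.0614, 0.0259]), 76.44) z50 0.1204 mean [0.6295 0.0885 0.117 ]
knob 214 (array([0.4057, 0.3318, 0.0303, 0.0258]), -70.95) z50 0.1174 mean [0.4042 0.3357 0.1147]
disc 2670 (array([0.4057, 0.331 , 0.1395, 0.1391]), -35.7) z50 0.0831 mean [0.4034 0.3372 0.0831]
m2 447 (array([0.6263, 0.0849, 0.062 , 0.0403]), 73.03) z50 0.107 mean [0.6267 0.0898 0.106 ]
```

Call:
{"method": "drive_tool", "body": {
  "rows": [
    {"rotation":[0,0,0],"linear":[0.035,-0.049,0],"gripper":0.07},
    {"rotation":[0,0,0],"linear":[0.07,-0.098,0],"gripper":0.07},
    {"rotation":[0,0,0],"linear":[0.105,-0.147,0],"gripper":0.07},
    {"rotation":[0,0,0],"linear":[0.14,-0.196,0],"gripper":0.07},
    {"rotation":[0,0,0],"linear":[0.17,-0.24,0],"gripper":0.07}
  ]
}}

```text
time_s: 25.9
eef_pos: [0.4342, 0.3037, 0.2254]
ee_rot: [-0.0, 0.784, 0.621, -0.001]
contact_force: [0.3, 0.9, -0.7]
width: 0.0698
```

Call:
{"method": "drive_tool", "body": {
  "rows": [
    {"rotation":[0,0,0],"linear":[0.023,-0.034,0.0],"gripper":0.07},
    {"rotation":[0,0,0],"linear":[0.023,-0.034,0.04],"gripper":0.07},
    {"rotation":[0,0,0],"linear":[0.023,-0.034,0.065],"gripper":0.07},
    {"rotation":[0,0,0],"linear":[0.023,-0.034,0.065],"gripper":0.07},
    {"rotation":[0,0,0],"linear":[0.023,-0.034,0.065],"gripper":0.07}
  ]
}}

```text
time_s: 26.52
eef_pos: [0.4091, 0.3328, 0.1619]
ee_rot: [-0.0, 0.784, 0.621, 0.0]
contact_force: [-0.1, -0.2, -0.2]
width: 0.0702
```

```bash
python3 - <<'E'
from h import *
plan(.4065,.332,.088,-13)
E
```

```text
linear [-0.0014 -0.0023  0.0739] wz -0.3 level [ 0.01 -0.02  0.  ] | now [0.4091 0.3328 0.1619] jaw -13.3 q7 -1.08 F [-0.1 -0.2 -0.2] w 0.0702 t 26.52
```

Call:
{"method": "drive_tool", "body": {
  "rows": [
    {"rotation":[0,0,0],"linear":[-0.001,-0.002,0.04],"gripper":0.06},
    {"rotation":[0,0,0],"linear":[-0.001,-0.002,0.065],"gripper":0.06},
    {"rotation":[0,0,0],"linear":[-0.001,-0.002,0.073],"gripper":0.06},
    {"rotation":[0,0,0],"linear":[-0.001,-0.002,0.073],"gripper":0.06},
    {"rotation":[0,0,0],"linear":[-0.001,-0.002,0.073],"gripper":0.0}
  ],
  "squeeze": 30
}}

```text
time_s: 27.15
eef_pos: [0.4075, 0.3328, 0.09]
ee_rot: [-0.0, 0.784, 0.621, 0.001]
contact_force: [0.9, -0.2, -0.4]
width: 0.0539
```

Call:
{"method": "drive_tool", "body": {
  "rows": [
    {"rotation":[0,0,0],"linear":[0,0,0],"gripper":0.0},
    {"rotation":[0,0,0],"linear":[0,0,0],"gripper":0.0},
    {"rotation":[0,0,0],"linear":[0,0,0],"gripper":0.0},
    {"rotation":[0,0,0],"linear":[0,0,0],"gripper":0.0},
    {"rotation":[0,0,0],"linear":[0,0,0],"gripper":0.0}
  ]
}}

```text
time_s: 27.78
eef_pos: [0.4067, 0.3323, 0.0891]
ee_rot: [-0.0, 0.784, 0.621, 0.0]
contact_force: [-1.0, 0.1, 3.7]
width: 0.0296
```

Call:
{"method": "drive_tool", "body": {
  "rows": [
    {"rotation":[0,0,0],"linear":[0,0,0],"gripper":0.0},
    {"rotation":[0,0,0],"linear":[0,0,0],"gripper":0.0}
  ]
}}

```text
time_s: 28.02
eef_pos: [0.4067, 0.3323, 0.0891]
ee_rot: [-0.0, 0.784, 0.621, 0.0]
contact_force: [-1.7, -1.1, 5.8]
width: 0.0296
```

Call:
{"method": "drive_tool", "body": {
  "rows": [
    {"rotation":[0,0,0],"linear":[0,0,-0.02],"gripper":0.0},
    {"rotation":[0,0,0],"linear":[0,0,-0.05],"gripper":0.0},
    {"rotation":[0,0,0],"linear":[0,0,-0.07],"gripper":0.0},
    {"rotation":[0,0,0],"linear":[0,0,-0.07],"gripper":0.0},
    {"rotation":[0,0,0],"linear":[0,0,-0.07],"gripper":0.0}
  ]
}}

```text
time_s: 28.65
eef_pos: [0.4058, 0.3313, 0.1573]
ee_rot: [0.0, 0.784, 0.621, -0.001]
contact_force: [-0.6, -0.1, -3.2]
width: 0.0292
```

```bash
python3 - <<'E'
from h import *
plan(.6125,.333,.16,-13)
E
```

```text
linear [ 0.0491  0.2008 -0.0031] wz -0.3 level [-0.09  0.13  0.  ] | now [0.4058 0.3313 0.1573] jaw -13.3 q7 -1.08 F [-0.6 -0.1 -3.2] w 0.0292 t 28.65
```

Call:
{"method": "drive_tool", "body": {
  "rows": [
    {"rotation":[0,0,10],"linear":[0.012,0.05,0],"gripper":0.0},
    {"rotation":[0,0,20],"linear":[0.025,0.1,0],"gripper":0.0},
    {"rotation":[0,0,30],"linear":[0.037,0.15,0],"gripper":0.0},
    {"rotation":[0,0,40],"linear":[0.049,0.2,0],"gripper":0.0},
    {"rotation":[0,0,50],"linear":[0.049,0.2,0],"gripper":0.0}
  ]
}}

```text
time_s: 29.28
eef_pos: [0.616, 0.3306, 0.1551]
ee_rot: [0.002, 0.974, 0.226, -0.001]
contact_force: [-0.6, 1.1, -3.1]
width: 0.0294
```

Call:
{"method": "drive_tool", "body": {
  "rows": [
    {"rotation":[0,0,0],"linear":[0,0,0.0],"gripper":0.0},
    {"rotation":[0,0,0],"linear":[0,0,0.04],"gripper":0.0},
    {"rotation":[0,0,0],"linear":[0,0,0.08],"gripper":0.0},
    {"rotation":[0,0,0],"linear":[0,0,0.105],"gripper":0.0},
    {"rotation":[0,0,0],"linear":[0,0,0.115],"gripper":0.0}
  ]
}}

```text
time_s: 29.9
eef_pos: [0.61, 0.3337, 0.041]
ee_rot: [0.0, 0.972, 0.233, -0.003]
contact_force: [0.7, 1.0, -0.9]
width: 0.0295
```

Call:
{"method": "drive_tool", "body": {
  "rows": [
    {"rotation":[0,0,0],"linear":[0,0,0.003],"gripper":0.0},
    {"rotation":[0,0,0],"linear":[0,0,0.003],"gripper":0.0},
    {"rotation":[0,0,0],"linear":[0,0,0.003],"gripper":0.0}
  ]
}}

```text
time_s: 30.28
eef_pos: [0.6133, 0.3344, 0.0421]
ee_rot: [-0.0, 0.973, 0.231, 0.001]
contact_force: [0.0, -0.0, -2.5]
width: 0.0294
```

```bash
python3 - <<'E'
from h import *
plan(.6125,.333,.0311,-63)
E
```

```text
linear [-0.0014  0.0009  0.011 ] wz -0.2 level [-0.01 -0.15  0.  ] | now [0.6133 0.3344 0.0421] jaw -63.2 q7 -1.59 F [ 0.  -0.  -2.5] w 0.0294 t 30.27
```

Call:
{"method": "drive_tool", "body": {
  "rows": [
    {"rotation":[0,0,0],"linear":[0,0,0.005],"gripper":0.0},
    {"rotation":[0,0,0],"linear":[0,0,0.009],"gripper":0.0},
    {"rotation":[0,0,0],"linear":[0,0,0.011],"gripper":0.0},
    {"rotation":[0,0,0],"linear":[0,0,0.011],"gripper":0.0}
  ]
}}

```text
time_s: 30.78
eef_pos: [0.6125, 0.334, 0.031]
ee_rot: [-0.0, 0.973, 0.231, -0.0]
contact_force: [-2.2, -1.6, 5.8]
width: 0.0299
```

Call:
{"method": "drive_tool", "body": {
  "rows": [
    {"rotation":[0,0,0],"linear":[0,0,0],"gripper":0.06},
    {"rotation":[0,0,0],"linear":[0,0,0],"gripper":0.06},
    {"rotation":[0,0,0],"linear":[0,0,0],"gripper":0.06},
    {"rotation":[0,0,0],"linear":[0,0,0],"gripper":0.06}
  ]
}}

```text
time_s: 31.28
eef_pos: [0.6125, 0.3339, 0.0295]
ee_rot: [-0.0, 0.973, 0.231, -0.0]
contact_force: [-0.1, -0.6, 0.2]
width: 0.0591
```

Call:
{"method": "drive_tool", "body": {
  "rows": [
    {"rotation":[0,0,0],"linear":[0,0,-0.05],"gripper":0.06},
    {"rotation":[0,0,0],"linear":[0,0,-0.1],"gripper":0.06},
    {"rotation":[0,0,0],"linear":[0,0,-0.16],"gripper":0.06},
    {"rotation":[0,0,0],"linear":[0,0,-0.18],"gripper":0.06},
    {"rotation":[0,0,0],"linear":[0,0,-0.18],"gripper":0.06}
  ]
}}

```text
time_s: 31.9
eef_pos: [0.6135, 0.3344, 0.212]
ee_rot: [-0.001, 0.973, 0.231, 0.002]
contact_force: [1.1, -0.1, 0.0]
width: 0.06
```

```bash
python3 - <<'E'
from h import *
from bench import capture
c=capture("side");near(c,.6125,.333,.09,.02,.036,"lid disc");near(c,.6125,.333,.03,.045,.1,"knob")
c=capture("top");np.savez("top4.npz",**c)
near(c,.6125,.333,.09,.02,.036,"lid disc")
near(c,.4065,.332,.056,.02,.075,"block");near(c,.4065,.332,.056,.05,.075,"block handle");near(c,.4065,.332,.07,.074,.09,"rim")
u,v=map(int,proj(c,np.array([.4065,.332,.05])));cv2.imwrite("pics/t4.png",cv2.resize(c["color"][v-50:v+50,u-60:u+60,::-1],None,fx=5,fy=5,interpolation=cv2.INTER_CUBIC));print(u,v)
E
```

```text
lid disc 2258 (array([0.6119, 0.3335, 0.1414, 0.1387]), -19.67) z50 0.0252 mean [0.6077 0.3392 0.0252]
knob 168 (array([0.6095, 0.3336, 0.0312, 0.0278]), 85.22) z50 0.0596 mean [0.6078 0.3371 0.0578]
lid disc 917 (array([0.6054, 0.3289, 0.1335, 0.1296]), 5.36) z50 0.0256 mean [0.6036 0.3234 0.0259]
block 69 (array([0.4182, 0.291 , 0.046 , 0.0226]), 17.19) z50 0.0281 mean [0.4161 0.2951 0.03  ]
block handle none
rim 39 (array([0.4179, 0.2833, 0.0976, 0.0221]), 15.14) z50 0.0783 mean [0.4185 0.2807 0.0786]
209 274
```

View pics/t4.png

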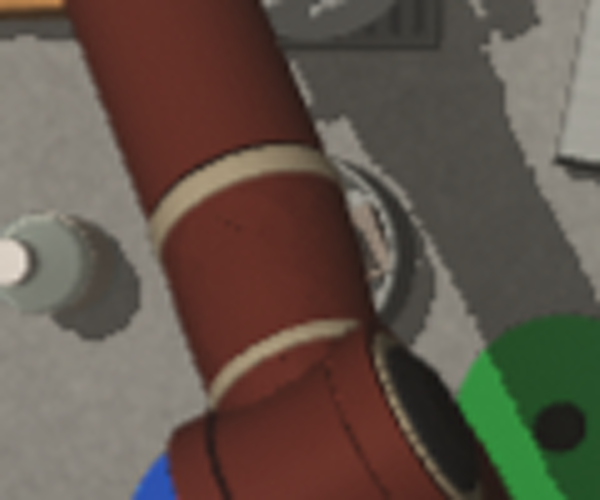

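The lid rests on the grid, and the crop shows the arm covering the tub, with one edge of the block visible at crop (372,240). I'll move the arm aside and look again.

Call:
{"method": "drive_tool", "body": {
  "rows": [
    {"rotation":[0,0,0],"linear":[-0.04,0.044,0],"gripper":0.06},
    {"rotation":[0,0,0],"linear":[-0.08,0.088,0],"gripper":0.06},
    {"rotation":[0,0,0],"linear":[-0.12,0.132,0],"gripper":0.06},
    {"rotation":[0,0,0],"linear":[-0.152,0.169,0],"gripper":0.06},
    {"rotation":[0,0,0],"linear":[-0.152,0.169,0],"gripper":0.06}
  ]
}}

```text
time_s: 32.62
eef_pos: [0.5512, 0.1085, 0.208]
ee_rot: [0.002, 0.974, 0.227, -0.003]
contact_force: [0.6, 0.2, 0.9]
width: 0.0601
```

```bash
python3 - <<'E'
from h import *
from bench import capture
c=capture("top");np.savez("top5.npz",**c)
near(c,.6125,.333,.09,.02,.036,"lid disc")
near(c,.4065,.332,.058,.013,.04,"foot");near(c,.4065,.332,.054,.05,.071,"handle");near(c,.4065,.332,.07,.074,.09,"rim")
u,v=map(int,proj(c,np.array([.4065,.332,.05])));cv2.imwrite("pics/t5.png",cv2.resize(c["color"][v-50:v+50,u-60:u+60,::-1],None,fx=5,fy=5,interpolation=cv2.INTER_CUBIC));print(u,v)
plan(.4065,.332,.2,0)
E
```

```text
lid disc 1280 (array([0.6124, 0.3314, 0.1496, 0.1382]), -89.57) z50 0.0256 mean [0.6119 0.3349 0.0259]
foot 268 (array([0.4047, 0.3352, 0.1039, 0.0838]), -38.2) z50 0.0271 mean [0.4019 0.3278 0.0263]
handle 150 (array([0.403 , 0.3305, 0.0712, 0.021 ]), -67.44) z50 0.0644 mean [0.4032 0.3289 0.0638]
rim 154 (array([0.4057, 0.3344, 0.1264, 0.126 ]), -63.08) z50 0.0778 mean [0.4087 0.3365 0.0782]
209 274
linear [-0.0318 -0.2615  0.0084] wz -63.5 level [-0.02  0.21  0.  ] | now [0.5517 0.1122 0.2081] jaw -63.5 q7 -1.3 F [-0.2  0.5 -0.3] w 0.0602 t 32.67
```

View pics/t5.png

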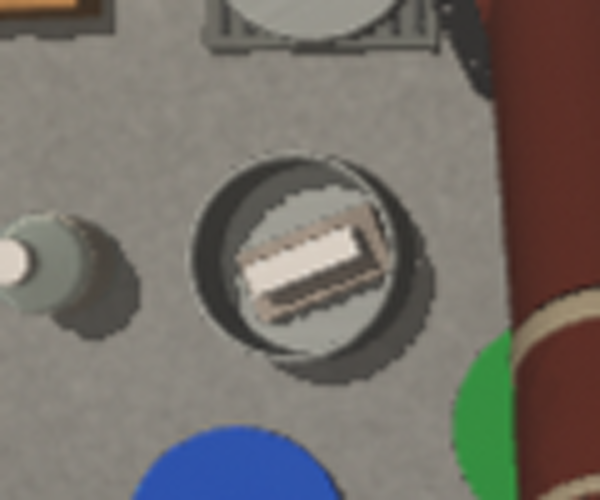

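The lid lies flat on the grid. The crop shows the block in the tub with its handle centred at crop (303,262), lying at about -67° in the world.

Call:
{"method": "drive_tool", "body": {
  "rows": [
    {"rotation":[0,0,-10],"linear":[-0.007,-0.052,0],"gripper":0.06},
    {"rotation":[0,0,-20],"linear":[-0.014,-0.105,0],"gripper":0.06},
    {"rotation":[0,0,-30],"linear":[-0.022,-0.157,0],"gripper":0.06},
    {"rotation":[0,0,-40],"linear":[-0.029,-0.21,0],"gripper":0.06},
    {"rotation":[0,0,-50],"linear":[-0.036,-0.262,0],"gripper":0.06}
  ]
}}

```text
time_s: 33.3
eef_pos: [0.4003, 0.3355, 0.2086]
ee_rot: [-0.001, 0.781, 0.624, -0.001]
contact_force: [0.7, 0.3, 0.4]
width: 0.06
```

Call:
{"method": "drive_tool", "body": {
  "rows": [
    {"rotation":[0,0,-10],"linear":[0,0,0],"gripper":0.05},
    {"rotation":[0,0,-20],"linear":[0,0,0],"gripper":0.05},
    {"rotation":[0,0,-30],"linear":[0,0,0],"gripper":0.05},
    {"rotation":[0,0,-36],"linear":[0,0,0],"gripper":0.05},
    {"rotation":[0,0,-36],"linear":[0,0,0.0],"gripper":0.05}
  ]
}}

```text
time_s: 33.92
eef_pos: [0.4016, 0.3336, 0.2086]
ee_rot: [-0.001, 0.553, 0.833, -0.001]
contact_force: [0.2, -0.6, 0.6]
width: 0.0503
```

```bash
python3 - <<'E'
from h import *
plan(.403,.3305,.032,22.6)
E
```

```text
linear [-0.0036  0.0005  0.1766] wz 0.2 level [-0.13 -0.06  0.  ] | now [0.4016 0.3336 0.2086] jaw 22.8 q7 -0.53 F [ 0.2 -0.6  0.6] w 0.0503 t 33.92
```

Call:
{"method": "drive_tool", "body": {
  "rows": [
    {"rotation":[0,0,0],"linear":[-0.0035,0.0005,0.05],"gripper":0.05},
    {"rotation":[0,0,0],"linear":[-0.0035,0.0005,0.1],"gripper":0.05},
    {"rotation":[0,0,0],"linear":[-0.0035,0.0005,0.14],"gripper":0.05},
    {"rotation":[0,0,0],"linear":[-0.0035,0.0005,0.165],"gripper":0.05},
    {"rotation":[0,0,0],"linear":[-0.0035,0.0005,0.175],"gripper":0.05}
  ],
  "squeeze": 40
}}

```text
time_s: 34.55
eef_pos: [0.4033, 0.3296, 0.0328]
ee_rot: [-0.001, 0.554, 0.833, -0.001]
contact_force: [0.0, -0.4, 0.4]
width: 0.0498
```

Call:
{"method": "drive_tool", "body": {
  "rows": [
    {"rotation":[0,0,0],"linear":[0,0,0],"gripper":0.05},
    {"rotation":[0,0,0],"linear":[0,0,0],"gripper":0.05}
  ]
}}

```text
time_s: 34.8
eef_pos: [0.4051, 0.3302, 0.0356]
ee_rot: [0.0, 0.554, 0.833, 0.001]
contact_force: [0.1, 0.3, -1.0]
width: 0.0502
```

```bash
python3 - <<'E'
from h import *
plan(.403,.3305,.032,22.6)
E
```

```text
linear [ 0.0011 -0.0018  0.0036] wz 0.1 level [ 0.11 -0.05 -0.  ] | now [0.4051 0.3302 0.0356] jaw 22.7 q7 -0.64 F [ 0.1  0.3 -1. ] w 0.0502 t 34.8
```

Call:
{"method": "drive_tool", "body": {
  "rows": [
    {"rotation":[0,0,0],"linear":[0.001,-0.0015,0.003],"gripper":0.05},
    {"rotation":[0,0,0],"linear":[0.001,-0.0015,0.003],"gripper":0.0},
    {"rotation":[0,0,0],"linear":[0.001,-0.0015,0.003],"gripper":0.0},
    {"rotation":[0,0,0],"linear":[0.001,-0.0015,0.003],"gripper":0.0},
    {"rotation":[0,0,0],"linear":[0.001,-0.0015,0.003],"gripper":0.0}
  ]
}}

```text
time_s: 35.42
eef_pos: [0.402, 0.3291, 0.0317]
ee_rot: [-0.0, 0.554, 0.833, -0.001]
contact_force: [-1.4, -0.5, 2.2]
width: 0.0199
```

Call:
{"method": "drive_tool", "body": {
  "rows": [
    {"rotation":[0,0,0],"linear":[0,0,0],"gripper":0.0},
    {"rotation":[0,0,0],"linear":[0,0,0],"gripper":0.0},
    {"rotation":[0,0,0],"linear":[0,0,0],"gripper":0.0}
  ]
}}

```text
time_s: 35.8
eef_pos: [0.402, 0.3291, 0.0317]
ee_rot: [-0.0, 0.554, 0.833, -0.001]
contact_force: [-4.3, -1.2, 4.6]
width: 0.02
```

Call:
{"method": "drive_tool", "body": {
  "rows": [
    {"rotation":[0,0,0],"linear":[0,0,-0.03],"gripper":0.0},
    {"rotation":[0,0,0],"linear":[0,0,-0.08],"gripper":0.0},
    {"rotation":[0,0,0],"linear":[0,0,-0.13],"gripper":0.0},
    {"rotation":[0,0,0],"linear":[0,0,-0.13],"gripper":0.0},
    {"rotation":[0,0,0],"linear":[0,0,-0.13],"gripper":0.0}
  ]
}}

```text
time_s: 36.42
eef_pos: [0.4027, 0.3288, 0.1604]
ee_rot: [-0.0, 0.554, 0.833, -0.001]
contact_force: [-0.0, -0.9, -3.5]
width: 0.0202
```

```bash
python3 - <<'E'
from h import *
a=np.radians(-10.9);bx=np.array([np.cos(a),np.sin(a)]);by=np.array([-bx[1],bx[0]])
pc=np.array([.4864,.0087])-.001*bx-.001*by
print('panel',pc,'L',pc+.082*by)
plan(*(pc+.082*by),.163,79.1)
E
```

```text
panel [0.48522895 0.00790714] L [0.50073477 0.08842775]
linear [-0.2596 -0.0024 -0.0024] wz -56.4 level [-0.08  0.05 -0.  ] | now [0.4027 0.3288 0.1604] jaw 22.7 q7 -0.56 F [-0.  -0.9 -3.5] w 0.0202 t 36.42
```

Call:
{"method": "drive_tool", "body": {
  "rows": [
    {"rotation":[0,0,-10],"linear":[-0.052,0,0],"gripper":0.0},
    {"rotation":[0,0,-20],"linear":[-0.104,0,0],"gripper":0.0},
    {"rotation":[0,0,-30],"linear":[-0.156,-0.001,0],"gripper":0.0},
    {"rotation":[0,0,-40],"linear":[-0.208,-0.002,0],"gripper":0.0},
    {"rotation":[0,0,-50],"linear":[-0.26,-0.002,0],"gripper":0.0}
  ]
}}

```text
time_s: 37.05
eef_pos: [0.5008, 0.087, 0.1592]
ee_rot: [-0.002, 0.147, 0.989, -0.0]
contact_force: [0.4, -0.3, -2.9]
width: 0.0199
```

Call:
{"method": "drive_tool", "body": {
  "rows": [
    {"rotation":[0,0,-6.5],"linear":[0,0,0],"gripper":0.0},
    {"rotation":[0,0,-6.5],"linear":[0,0,0],"gripper":0.0},
    {"rotation":[0,0,-6.5],"linear":[0,0,0],"gripper":0.0}
  ]
}}

```text
time_s: 37.42
eef_pos: [0.5006, 0.09, 0.1606]
ee_rot: [-0.001, 0.094, 0.996, 0.0]
contact_force: [-0.5, -0.4, -3.9]
width: 0.0201
```

```bash
python3 - <<'E'
from h import *
from bench import capture,telemetry
plan(.5007,.0884,.092,79.1)
a=np.radians(-10.9);B=np.array([[np.cos(a),np.sin(a)],[-np.sin(a),np.cos(a)]])
c=capture("side");w=P(c);p=telemetry.get_state()["eef_pos"]
L=np.dstack([(w[...,:2]-p[:2])@B.T,w[...,2]-p[2]]);m=(np.hypot(L[...,0],L[...,1])<.055)&(w[...,2]>.1)
for z0 in np.arange(-.04,.02,.005):
    q=L[m&(L[...,2]>=z0)&(L[...,2]<z0+.005)]
    if len(q): print(round(z0,3),len(q),np.round(q.min(0),3),np.round(q.max(0),3))
E
```

```text
linear [-0.0006 -0.0015  0.0686] wz 0.2 level [ 0.   -0.13 -0.  ] | now [0.5006 0.09   0.1606] jaw 79.3 q7 0.75 F [-0.5 -0.4 -3.9] w 0.0201 t 37.42
-0.03 14 [-0.044 -0.023 -0.028] [ 0.043  0.022 -0.025]
-0.025 65 [-0.046 -0.022 -0.025] [ 0.042  0.027 -0.02 ]
-0.02 71 [-0.046 -0.023 -0.02 ] [ 0.042  0.026 -0.015]
-0.015 71 [-0.046 -0.02  -0.015] [ 0.043  0.026 -0.01 ]
-0.01 156 [-0.047 -0.022 -0.01 ] [ 0.044  0.026 -0.005]
-0.005 125 [-0.045 -0.021 -0.005] [ 0.044  0.028 -0.   ]
-0.0 37 [-0.036 -0.005  0.   ] [0.034 0.018 0.005]
0.005 41 [-0.037 -0.006  0.005] [0.033 0.024 0.01 ]
0.01 54 [-0.036 -0.004  0.01 ] [0.033 0.027 0.015]
0.015 49 [-0.035 -0.004  0.015] [0.033 0.027 0.02 ]
```

Call:
{"method": "drive_tool", "body": {
  "rows": [
    {"rotation":[0,0,0],"linear":[0,-0.0015,0.03],"gripper":0.0},
    {"rotation":[0,0,0],"linear":[0,-0.0015,0.055],"gripper":0.0},
    {"rotation":[0,0,0],"linear":[0,-0.0015,0.065],"gripper":0.0},
    {"rotation":[0,0,0],"linear":[0,-0.0015,0.069],"gripper":0.0},
    {"rotation":[0,0,0],"linear":[0,-0.0015,0.069],"gripper":0.0}
  ]
}}

```text
time_s: 38.1
eef_pos: [0.5016, 0.0882, 0.0932]
ee_rot: [0.0, 0.093, 0.996, 0.0]
contact_force: [0.5, 1.2, -2.9]
width: 0.0195
```

Call:
{"method": "drive_tool", "body": {
  "rows": [
    {"rotation":[0,0,0],"linear":[0,0,0.003],"gripper":0.0},
    {"rotation":[0,0,0],"linear":[0,0,0.006],"gripper":0.0},
    {"rotation":[0,0,0],"linear":[0,0,0.008],"gripper":0.0},
    {"rotation":[0,0,0],"linear":[0,0,0.008],"gripper":0.0},
    {"rotation":[0,0,0],"linear":[0,0,0.008],"gripper":0.0}
  ]
}}

```text
time_s: 38.72
eef_pos: [0.5015, 0.0877, 0.085]
ee_rot: [0.0, 0.094, 0.996, 0.0]
contact_force: [-0.5, -0.4, -0.2]
width: 0.0203
```

```bash
python3 - <<'E'
from h import *
plan(.5007,.0884,.078,79.1)
E
```

```text
linear [0.001  0.0005 0.007 ] wz 0.1 level [0.01 0.04 0.  ] | now [0.5015 0.0877 0.085 ] jaw 79.2 q7 0.66 F [-0.5 -0.4 -0.2] w 0.0203 t 38.73
```

Call:
{"method": "drive_tool", "body": {
  "rows": [
    {"rotation":[0,0,0],"linear":[0.001,0,0.003],"gripper":0.0},
    {"rotation":[0,0,0],"linear":[0.001,0,0.005],"gripper":0.0},
    {"rotation":[0,0,0],"linear":[0.001,0,0.007],"gripper":0.0},
    {"rotation":[0,0,0],"linear":[0.001,0,0.007],"gripper":0.0},
    {"rotation":[0,0,0],"linear":[0.001,0,0.007],"gripper":0.0}
  ]
}}

```text
time_s: 39.35
eef_pos: [0.5013, 0.0878, 0.0781]
ee_rot: [0.001, 0.094, 0.996, 0.0]
contact_force: [3.1, -2.7, 4.5]
width: 0.0201
```

Call:
{"method": "drive_tool", "body": {
  "rows": [
    {"rotation":[0,0,0],"linear":[0,0,0],"gripper":0.0},
    {"rotation":[0,0,0],"linear":[0,0,0],"gripper":0.0}
  ]
}}

```text
time_s: 39.6
eef_pos: [0.5009, 0.088, 0.0779]
ee_rot: [0.001, 0.094, 0.996, 0.0]
contact_force: [2.9, -0.7, 4.6]
width: 0.0201
```

```bash
python3 - <<'E'
from h import *
from bench import capture
plan(.4852-.0155,.0079-.0805,.078,79.1)
c=capture("side")
a=np.radians(-10.9);bx=np.array([np.cos(a),np.sin(a)]);by=np.array([-bx[1],bx[0]])
for k in(-.08,-.03,.02): near(c,*(np.array([.4852,.0079])+k*by),.015,.03,.08,"panel z %.2f"%k)
E
```

```text
linear [ 0.0007 -0.1636 -0.0002] wz 0.1 level [ 0.04  0.07 -0.  ] | now [0.5009 0.088  0.0779] jaw 79.2 q7 0.65 F [ 2.9 -0.7  4.6] w 0.0201 t 39.6
panel z -0.08 52 (array([ 0.4714, -0.0716,  0.0272,  0.0226]), 51.56) z50 0.0518 mean [ 0.4708 -0.071   0.0517]
panel z -0.03 64 (array([ 0.4798, -0.0222,  0.0278,  0.0258]), 52.65) z50 0.0519 mean [ 0.4798 -0.0218  0.0518]
panel z 0.02 22 (array([0.4805, 0.025 , 0.0275, 0.0077]), -71.65) z50 0.0523 mean [0.4814 0.0253 0.0524]
```

Call:
{"method": "drive_tool", "body": {
  "rows": [
    {"rotation":[0,0,0],"linear":[0,-0.008,0],"gripper":0.0},
    {"rotation":[0,0,0],"linear":[0,-0.02,0],"gripper":0.0},
    {"rotation":[0,0,0],"linear":[0,-0.034,0],"gripper":0.0},
    {"rotation":[0,0,0],"linear":[0,-0.048,0],"gripper":0.0},
    {"rotation":[0,0,0],"linear":[0,-0.06,0],"gripper":0.0}
  ]
}}

```text
time_s: 40.28
eef_pos: [0.4884, 0.0278, 0.0776]
ee_rot: [-0.0, 0.094, 0.996, 0.0]
contact_force: [0.7, 3.3, 3.8]
width: 0.0195
```

```bash
python3 - <<'E'
from h import *
plan(.4852-.0155,.0079-.0805,.078,79.1)
E
```

```text
linear [-0.0004 -0.1022 -0.0004] wz 0.1 level [ 0.   -0.04 -0.  ] | now [0.4884 0.0278 0.0776] jaw 79.2 q7 0.74 F [0.7 3.3 3.8] w 0.0195 t 40.27
```

Steady. I'll continue to the right end.

Call:
{"method": "drive_tool", "body": {
  "rows": [
    {"rotation":[0,0,0],"linear":[0,-0.012,0],"gripper":0.0},
    {"rotation":[0,0,0],"linear":[0,-0.024,0],"gripper":0.0},
    {"rotation":[0,0,0],"linear":[0,-0.036,0],"gripper":0.0},
    {"rotation":[0,0,0],"linear":[0,-0.048,0],"gripper":0.0},
    {"rotation":[0,0,0],"linear":[0,-0.06,0],"gripper":0.0}
  ]
}}

```text
time_s: 40.9
eef_pos: [0.4776, -0.0308, 0.0777]
ee_rot: [-0.0, 0.094, 0.996, 0.0]
contact_force: [-0.3, 3.8, 3.3]
width: 0.0196
```

Call:
{"method": "drive_tool", "body": {
  "rows": [
    {"rotation":[0,0,0],"linear":[0,-0.012,0],"gripper":0.0},
    {"rotation":[0,0,0],"linear":[0,-0.024,0],"gripper":0.0},
    {"rotation":[0,0,0],"linear":[0,-0.036,0],"gripper":0.0},
    {"rotation":[0,0,0],"linear":[0,-0.041,0],"gripper":0.0},
    {"rotation":[0,0,0],"linear":[0,-0.041,0],"gripper":0.0}
  ]
}}

```text
time_s: 41.52
eef_pos: [0.4697, -0.0718, 0.0776]
ee_rot: [-0.0, 0.094, 0.996, -0.001]
contact_force: [0.8, -0.0, 4.5]
width: 0.0198
```

Call:
{"method": "drive_tool", "body": {
  "rows": [
    {"rotation":[0,0,0],"linear":[0,0,0],"gripper":0.0},
    {"rotation":[0,0,0],"linear":[0,0,0],"gripper":0.0}
  ]
}}

```text
time_s: 41.78
eef_pos: [0.4698, -0.0718, 0.0776]
ee_rot: [-0.001, 0.094, 0.996, -0.001]
contact_force: [-0.4, -1.8, 3.7]
width: 0.0198
```

```bash
python3 - <<'E'
from h import *
from bench import capture
plan(.4852-.0155,.0079-.0805,.078,79.1)
plan(.4852+.0155,.0079+.0805,.078,79.1)
c=capture("side");a=np.radians(-10.9);by=np.array([-np.sin(a),np.cos(a)])
for k in(-.03,.02,.08): near(c,*(np.array([.4852,.0079])+k*by),.015,.03,.08,"panel z %.2f"%k)
E
```

```text
linear [-0.0001 -0.0008 -0.0004] wz 0.1 level [-0.15 -0.05  0.  ] | now [ 0.4698 -0.0718  0.0776] jaw 79.2 q7 0.92 F [-0.4 -1.8  3.7] w 0.0198 t 41.77
linear [-0.0004  0.1631 -0.0008] wz 0.1 level [-0.15 -0.05  0.  ] | now [ 0.4698 -0.0718  0.0776] jaw 79.2 q7 0.92 F [-0.4 -1.8  3.7] w 0.0198 t 41.77
panel z -0.03 65 (array([ 0.4791, -0.0218,  0.0276,  0.0272]), -9.36) z50 0.051 mean [ 0.4796 -0.022   0.0511]
panel z 0.02 63 (array([0.489 , 0.0278, 0.0282, 0.0256]), -71.96) z50 0.0509 mean [0.4892 0.0271 0.0509]
panel z 0.08 74 (array([0.4995, 0.0867, 0.0275, 0.0258]), 24.29) z50 0.051 mean [0.5    0.0871 0.0509]
```

Call:
{"method": "drive_tool", "body": {
  "rows": [
    {"rotation":[0,0,0],"linear":[0,0.008,0],"gripper":0.0},
    {"rotation":[0,0,0],"linear":[0,0.02,0],"gripper":0.0},
    {"rotation":[0,0,0],"linear":[0,0.033,0],"gripper":0.0},
    {"rotation":[0,0,0],"linear":[0,0.046,0],"gripper":0.0},
    {"rotation":[0,0,0],"linear":[0,0.06,0],"gripper":0.0}
  ]
}}

```text
time_s: 42.45
eef_pos: [0.4813, -0.0102, 0.0776]
ee_rot: [-0.0, 0.093, 0.996, -0.0]
contact_force: [-0.9, -3.7, 5.4]
width: 0.0196
```

Call:
{"method": "drive_tool", "body": {
  "rows": [
    {"rotation":[0,0,0],"linear":[0,0.012,0],"gripper":0.0},
    {"rotation":[0,0,0],"linear":[0,0.024,0],"gripper":0.0},
    {"rotation":[0,0,0],"linear":[0,0.036,0],"gripper":0.0},
    {"rotation":[0,0,0],"linear":[0,0.048,0],"gripper":0.0},
    {"rotation":[0,0,0],"linear":[0,0.06,0],"gripper":0.0}
  ]
}}

```text
time_s: 43.08
eef_pos: [0.4926, 0.0483, 0.0777]
ee_rot: [-0.0, 0.094, 0.996, -0.0]
contact_force: [-1.2, -4.0, 4.0]
width: 0.0198
```

Call:
{"method": "drive_tool", "body": {
  "rows": [
    {"rotation":[0,0,0],"linear":[0,0.012,0],"gripper":0.0},
    {"rotation":[0,0,0],"linear":[0,0.024,0],"gripper":0.0},
    {"rotation":[0,0,0],"linear":[0,0.036,0],"gripper":0.0},
    {"rotation":[0,0,0],"linear":[0,0.042,0],"gripper":0.0},
    {"rotation":[0,0,0],"linear":[0,0.042,0],"gripper":0.0}
  ]
}}

```text
time_s: 43.7
eef_pos: [0.5006, 0.0906, 0.0778]
ee_rot: [0.0, 0.093, 0.996, 0.001]
contact_force: [-1.4, -0.6, 3.5]
width: 0.0194
```

Call:
{"method": "drive_tool", "body": {
  "rows": [
    {"rotation":[0,0,0],"linear":[0,0,0],"gripper":0.0},
    {"rotation":[0,0,0],"linear":[0,0,0],"gripper":0.0}
  ]
}}

```text
time_s: 43.95
eef_pos: [0.5006, 0.0905, 0.0779]
ee_rot: [0.0, 0.093, 0.996, 0.002]
contact_force: [-0.9, 1.4, 3.7]
width: 0.02
```

```bash
python3 - <<'E'
from h import *
from bench import capture
plan(.4852+.0155,.0079+.0805,.078,79.1)
plan(.406,.333,.16,22.7)
c=capture("side");a=np.radians(-10.9);bx=np.array([np.cos(a),np.sin(a)]);by=np.array([-bx[1],bx[0]])
for k in(-.08,-.03,.02): near(c,*(np.array([.4852,.0079])+k*by),.015,.03,.08,"panel z %.2f"%k)
near(c,.406,.333,.07,.073,.085,"rim")
near(c,.6125,.333,.09,.02,.036,"lid disc")
E
```

```text
linear [-0.0005 -0.002  -0.0001] wz 0.2 level [0.18 0.03 0.  ] | now [0.5006 0.0905 0.0779] jaw 79.3 q7 0.65 F [-0.9  1.4  3.7] w 0.02 t 43.95
linear [ 0.138   0.221  -0.0814] wz 56.6 level [0.18 0.03 0.  ] | now [0.5006 0.0905 0.0779] jaw 79.3 q7 0.65 F [-0.9  1.4  3.7] w 0.02 t 43.95
panel z -0.08 55 (array([ 0.4707, -0.0705,  0.027 ,  0.0255]), 16.47) z50 0.0515 mean [ 0.4701 -0.0705  0.0515]
panel z -0.03 61 (array([ 0.4791, -0.0204,  0.0284,  0.0275]), 34.35) z50 0.0517 mean [ 0.4796 -0.0212  0.0517]
panel z 0.02 22 (array([0.4835, 0.0228, 0.0271, 0.0109]), -53.77) z50 0.0515 mean [0.482  0.0237 0.0514]
rim 464 (array([0.4034, 0.333 , 0.129 , 0.127 ]), 83.65) z50 0.077 mean [0.4032 0.3352 0.077 ]
lid disc 2253 (array([0.6106, 0.3338, 0.1417, 0.1365]), -65.07) z50 0.0251 mean [0.6076 0.3392 0.0251]
```

Call:
{"method": "drive_tool", "body": {
  "rows": [
    {"rotation":[0,0,0],"linear":[0,0,-0.03],"gripper":0.0},
    {"rotation":[0,0,0],"linear":[0,0,-0.07],"gripper":0.0},
    {"rotation":[0,0,0],"linear":[0,0,-0.1],"gripper":0.0},
    {"rotation":[0,0,0],"linear":[0,0,-0.1],"gripper":0.0}
  ]
}}

```text
time_s: 44.5
eef_pos: [0.5012, 0.0888, 0.1784]
ee_rot: [0.001, 0.094, 0.996, 0.001]
contact_force: [-0.5, 0.4, -3.7]
width: 0.0196
```

Call:
{"method": "drive_tool", "body": {
  "rows": [
    {"rotation":[0,0,10],"linear":[0.028,0.044,0],"gripper":0.0},
    {"rotation":[0,0,20],"linear":[0.056,0.088,0],"gripper":0.0},
    {"rotation":[0,0,30],"linear":[0.083,0.132,0],"gripper":0.0},
    {"rotation":[0,0,40],"linear":[0.111,0.176,0],"gripper":0.0},
    {"rotation":[0,0,50],"linear":[0.139,0.221,0],"gripper":0.0}
  ]
}}

```text
time_s: 45.12
eef_pos: [0.4036, 0.3316, 0.1749]
ee_rot: [-0.0, 0.509, 0.861, -0.002]
contact_force: [0.5, 0.2, -2.9]
width: 0.0198
```

Call:
{"method": "drive_tool", "body": {
  "rows": [
    {"rotation":[0,0,6.5],"linear":[0,0,0],"gripper":0.0},
    {"rotation":[0,0,6.5],"linear":[0,0,0],"gripper":0.0},
    {"rotation":[0,0,6.5],"linear":[0,0,0],"gripper":0.0}
  ]
}}

```text
time_s: 45.5
eef_pos: [0.4052, 0.33, 0.1762]
ee_rot: [-0.0, 0.554, 0.833, -0.002]
contact_force: [0.5, 0.7, -3.4]
width: 0.0199
```

```bash
python3 - <<'E'
from h import *
plan(.405,.333,.034,22.7)
E
```

```text
linear [0.0031 0.0014 0.1422] wz 0.0 level [-0.16  0.1  -0.  ] | now [0.4052 0.33   0.1762] jaw 22.7 q7 -0.56 F [ 0.5  0.7 -3.4] w 0.0199 t 45.5
```

Call:
{"method": "drive_tool", "body": {
  "rows": [
    {"rotation":[0,0,0],"linear":[0.003,0.001,0.04],"gripper":0.0},
    {"rotation":[0,0,0],"linear":[0.003,0.001,0.08],"gripper":0.0},
    {"rotation":[0,0,0],"linear":[0.003,0.001,0.11],"gripper":0.0},
    {"rotation":[0,0,0],"linear":[0.003,0.001,0.13],"gripper":0.0},
    {"rotation":[0,0,0],"linear":[0.003,0.001,0.138],"gripper":0.0}
  ]
}}

```text
time_s: 46.12
eef_pos: [0.405, 0.3333, 0.0382]
ee_rot: [-0.0, 0.554, 0.832, -0.001]
contact_force: [0.5, -0.4, -3.3]
width: 0.0194
```

Call:
{"method": "drive_tool", "body": {
  "rows": [
    {"rotation":[0,0,0],"linear":[0,0,0.003],"gripper":0.0},
    {"rotation":[0,0,0],"linear":[0,0,0.005],"gripper":0.0},
    {"rotation":[0,0,0],"linear":[0,0,0.005],"gripper":0.0},
    {"rotation":[0,0,0],"linear":[0,0,0.005],"gripper":0.0}
  ]
}}

```text
time_s: 46.62
eef_pos: [0.4051, 0.3353, 0.0352]
ee_rot: [0.0, 0.554, 0.833, 0.001]
contact_force: [0.7, 0.2, -3.0]
width: 0.0197
```

Need about 3.5 mm more, then release and lift.

Call:
{"method": "drive_tool", "body": {
  "rows": [
    {"rotation":[0,0,0],"linear":[0,0,0.002],"gripper":0.0},
    {"rotation":[0,0,0],"linear":[0,0,0.004],"gripper":0.0},
    {"rotation":[0,0,0],"linear":[0,0,0.004],"gripper":0.0},
    {"rotation":[0,0,0],"linear":[0,0,0.004],"gripper":0.0}
  ]
}}

```text
time_s: 47.12
eef_pos: [0.405, 0.3352, 0.0317]
ee_rot: [0.0, 0.554, 0.833, 0.0]
contact_force: [-1.4, -1.3, 5.1]
width: 0.0199
```

Call:
{"method": "drive_tool", "body": {
  "rows": [
    {"rotation":[0,0,0],"linear":[0,0,0],"gripper":0.05},
    {"rotation":[0,0,0],"linear":[0,0,0],"gripper":0.05},
    {"rotation":[0,0,0],"linear":[0,0,0],"gripper":0.05},
    {"rotation":[0,0,0],"linear":[0,0,0],"gripper":0.05},
    {"rotation":[0,0,0],"linear":[0,0,0],"gripper":0.05}
  ]
}}

```text
time_s: 47.75
eef_pos: [0.4049, 0.3351, 0.0306]
ee_rot: [-0.0, 0.554, 0.833, -0.0]
contact_force: [-0.3, 0.6, 0.3]
width: 0.05
```

Call:
{"method": "drive_tool", "body": {
  "rows": [
    {"rotation":[0,0,0],"linear":[0,0,-0.05],"gripper":0.05},
    {"rotation":[0,0,0],"linear":[0,0,-0.1],"gripper":0.05},
    {"rotation":[0,0,0],"linear":[0,0,-0.16],"gripper":0.05},
    {"rotation":[0,0,0],"linear":[0,0,-0.18],"gripper":0.05},
    {"rotation":[0,0,0],"linear":[0,0,-0.18],"gripper":0.05}
  ]
}}

```text
time_s: 48.38
eef_pos: [0.4055, 0.3357, 0.2123]
ee_rot: [0.001, 0.554, 0.833, 0.002]
contact_force: [0.3, -0.5, -0.7]
width: 0.0497
```

```bash
python3 - <<'E'
from h import *
plan(.52,.15,.21,-17.3)
E
```

```text
linear [-0.2155  0.0338  0.0022] wz 40.0 level [ 0.23 -0.06  0.  ] | now [0.4055 0.3357 0.2123] jaw 22.7 q7 -0.55 F [ 0.3 -0.5 -0.7] w 0.0497 t 48.38
```

Call:
{"method": "drive_tool", "body": {
  "rows": [
    {"rotation":[0,0,10],"linear":[-0.044,0.007,0],"gripper":0.05},
    {"rotation":[0,0,20],"linear":[-0.088,0.014,0],"gripper":0.05},
    {"rotation":[0,0,30],"linear":[-0.132,0.021,0],"gripper":0.05},
    {"rotation":[0,0,40],"linear":[-0.176,0.028,0],"gripper":0.05},
    {"rotation":[0,0,50],"linear":[-0.216,0.034,0],"gripper":0.05}
  ]
}}

```text
time_s: 49.0
eef_pos: [0.5194, 0.1469, 0.2086]
ee_rot: [-0.0, 0.855, 0.518, -0.002]
contact_force: [-0.9, 0.3, -0.2]
width: 0.05
```

Call:
{"method": "drive_tool", "body": {
  "rows": [
    {"rotation":[0,0,10],"linear":[0,0,0],"gripper":0.06},
    {"rotation":[0,0,20],"linear":[0,0,0],"gripper":0.06},
    {"rotation":[0,0,30],"linear":[0,0,0],"gripper":0.06},
    {"rotation":[0,0,36],"linear":[0,0,0],"gripper":0.06},
    {"rotation":[0,0,36],"linear":[0,0,0],"gripper":0.06}
  ]
}}

```text
time_s: 49.62
eef_pos: [0.5186, 0.1487, 0.2088]
ee_rot: [0.0, 0.973, 0.232, -0.002]
contact_force: [-0.9, -0.5, 0.3]
width: 0.06
```

```bash
python3 - <<'E'
from h import *
from bench import capture
for n in("top","side"):
    c=capture(n);print(n)
    near(c,.6125,.333,.12,.02,.036,"lid disc");near(c,.6125,.333,.06,.05,.09,"knob")
    near(c,.405,.333,.054,.05,.071,"handle");near(c,.405,.333,.07,.073,.085,"rim")
    near(c,.5944,-.1137,.05,.1,.14,"m0");near(c,.6322,.0827,.05,.1,.135,"m2")
    if n=="top": cv2.imwrite("pics/t6.png",c["color"][130:370,120:540,::-1])
plan(.6125,.333,.13,-63)
E
```

```text
top
lid disc 1067 (array([0.613 , 0.339 , 0.153 , 0.1314]), -10.16) z50 0.0255 mean [0.6157 0.3437 0.0258]
knob 75 (array([0.612 , 0.335 , 0.0301, 0.0257]), -89.2) z50 0.0601 mean [0.6118 0.3345 0.0604]
handle 150 (array([0.4065, 0.3368, 0.0717, 0.0208]), -68.52) z50 0.0642 mean [0.4064 0.3362 0.064 ]
rim 163 (array([0.4061, 0.335 , 0.1257, 0.1244]), 89.84) z50 0.0773 mean [0.4047 0.3362 0.0777]
m0 150 (array([ 0.595 , -0.1136,  0.0592,  0.0201]), 76.07) z50 0.1233 mean [ 0.5941 -0.1132  0.1223]
m2 154 (array([0.6335, 0.084 , 0.0596, 0.0221]), 75.3) z50 0.1225 mean [0.6326 0.0836 0.1213]
side
lid disc 2260 (array([0.61  , 0.3337, 0.1406, 0.139 ]), -77.35) z50 0.0252 mean [0.6075 0.3392 0.0252]
knob 150 (array([0.6101, 0.3349, 0.028 , 0.028 ]), 62.41) z50 0.0601 mean [0.6083 0.3369 0.0592]
handle 308 (array([0.4047, 0.3359, 0.0718, 0.02  ]), -67.55) z50 0.0647 mean [0.4028 0.341  0.0638]
rim 457 (array([0.4036, 0.3335, 0.1276, 0.1264]), -89.66) z50 0.0774 mean [0.4035 0.336  0.0771]
m0 10 (array([ 0.5832, -0.139 ,  0.0111,  0.007 ]), 18.37) z50 0.1243 mean [ 0.5829 -0.1391  0.1229]
m2 274 (array([0.6318, 0.0843, 0.0631, 0.0231]), 76.23) z50 0.1199 mean [0.6295 0.0888 0.1165]
linear [ 0.1668 -0.1221  0.0791] wz -0.1 level [-0.01  0.14  0.  ] | now [0.519  0.1488 0.2095] jaw -63.1 q7 -1.4 F [-0.1 -0.4 -0. ] w 0.06 t 49.73
```

View pics/t6.png

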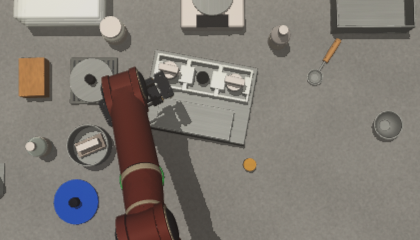

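The picture (crop origin (120,130)) shows the block in the tub at (90,146), the lid on the grid at (92,79) and both cartridges locked in the end mounts. Next is the lid.

Call:
{"method": "drive_tool", "body": {
  "rows": [
    {"rotation":[0,0,0],"linear":[0.045,-0.033,0],"gripper":0.06},
    {"rotation":[0,0,0],"linear":[0.09,-0.066,0],"gripper":0.06},
    {"rotation":[0,0,0],"linear":[0.135,-0.099,0],"gripper":0.06},
    {"rotation":[0,0,0],"linear":[0.167,-0.123,0],"gripper":0.06},
    {"rotation":[0,0,0],"linear":[0.167,-0.123,0.03],"gripper":0.06}
  ]
}}

```text
time_s: 50.35
eef_pos: [0.6146, 0.3394, 0.1811]
ee_rot: [-0.002, 0.972, 0.234, 0.003]
contact_force: [-0.6, -1.6, -0.8]
width: 0.0599
```

Call:
{"method": "drive_tool", "body": {
  "rows": [
    {"rotation":[0,0,0],"linear":[0,0,0.03],"gripper":0.06},
    {"rotation":[0,0,0],"linear":[0,0,0.06],"gripper":0.06},
    {"rotation":[0,0,0],"linear":[0,0,0.08],"gripper":0.06},
    {"rotation":[0,0,0],"linear":[0,0,0.08],"gripper":0.06},
    {"rotation":[0,0,0],"linear":[0,0,0.08],"gripper":0.06}
  ]
}}

```text
time_s: 50.98
eef_pos: [0.6141, 0.3342, 0.1014]
ee_rot: [-0.0, 0.973, 0.231, 0.001]
contact_force: [0.5, -0.5, 0.4]
width: 0.06
```

```bash
python3 - <<'E'
from h import *
plan(.6115,.334,.0315,-63)
E
```

```text
linear [-0.0025 -0.001   0.0699] wz -0.2 level [-0.01 -0.07  0.  ] | now [0.6141 0.3342 0.1014] jaw -63.2 q7 -1.61 F [ 0.5 -0.5  0.4] w 0.06 t 50.98
```

Call:
{"method": "drive_tool", "body": {
  "rows": [
    {"rotation":[0,0,0],"linear":[-0.0025,-0.001,0.035],"gripper":0.06},
    {"rotation":[0,0,0],"linear":[-0.0025,-0.001,0.06],"gripper":0.06},
    {"rotation":[0,0,0],"linear":[-0.0025,-0.001,0.0695],"gripper":0.06},
    {"rotation":[0,0,0],"linear":[-0.0025,-0.001,0.0695],"gripper":0.06},
    {"rotation":[0,0,0],"linear":[-0.0025,-0.001,0.0695],"gripper":0.06}
  ],
  "squeeze": 30
}}

```text
time_s: 51.6
eef_pos: [0.612, 0.3344, 0.0329]
ee_rot: [-0.0, 0.973, 0.231, 0.002]
contact_force: [-0.2, 0.1, 0.9]
width: 0.0595
```

Call:
{"method": "drive_tool", "body": {
  "rows": [
    {"rotation":[0,0,0],"linear":[0,0,0],"gripper":0.0},
    {"rotation":[0,0,0],"linear":[0,0,0],"gripper":0.0},
    {"rotation":[0,0,0],"linear":[0,0,0],"gripper":0.0},
    {"rotation":[0,0,0],"linear":[0,0,0],"gripper":0.0},
    {"rotation":[0,0,0],"linear":[0,0,0],"gripper":0.0}
  ]
}}

```text
time_s: 52.22
eef_pos: [0.6109, 0.3337, 0.0314]
ee_rot: [0.0, 0.973, 0.231, 0.0]
contact_force: [-0.4, -0.4, 2.3]
width: 0.0293
```

Call:
{"method": "drive_tool", "body": {
  "rows": [
    {"rotation":[0,0,0],"linear":[0,0,0],"gripper":0.0},
    {"rotation":[0,0,0],"linear":[0,0,0],"gripper":0.0},
    {"rotation":[0,0,0],"linear":[0,0,0],"gripper":0.0}
  ]
}}

```text
time_s: 52.6
eef_pos: [0.6109, 0.3336, 0.0313]
ee_rot: [0.0, 0.973, 0.231, 0.0]
contact_force: [0.2, -0.6, 2.0]
width: 0.0296
```

Call:
{"method": "drive_tool", "body": {
  "rows": [
    {"rotation":[0,0,0],"linear":[0,0,-0.03],"gripper":0.0},
    {"rotation":[0,0,0],"linear":[0,0,-0.08],"gripper":0.0},
    {"rotation":[0,0,0],"linear":[0,0,-0.12],"gripper":0.0},
    {"rotation":[0,0,0],"linear":[0,0,-0.13],"gripper":0.0},
    {"rotation":[0,0,0],"linear":[0,0,-0.13],"gripper":0.0}
  ]
}}

```text
time_s: 53.22
eef_pos: [0.6101, 0.3336, 0.16]
ee_rot: [0.0, 0.973, 0.231, -0.001]
contact_force: [-0.5, -0.8, -3.9]
width: 0.0294
```

```bash
python3 - <<'E'
from h import *
plan(.4057,.333,.16,-13)
E
```

```text
linear [-0.1827 -0.0915  0.0004] wz -50.2 level [-0.01  0.11  0.  ] | now [0.6101 0.3336 0.16  ] jaw -63.2 q7 -1.62 F [-0.5 -0.8 -3.9] w 0.0294 t 53.23
```

Call:
{"method": "drive_tool", "body": {
  "rows": [
    {"rotation":[0,0,-10],"linear":[-0.045,-0.023,0],"gripper":0.0},
    {"rotation":[0,0,-20],"linear":[-0.09,-0.046,0],"gripper":0.0},
    {"rotation":[0,0,-30],"linear":[-0.135,-0.069,0],"gripper":0.0},
    {"rotation":[0,0,-40],"linear":[-0.183,-0.0915,0],"gripper":0.0},
    {"rotation":[0,0,-50],"linear":[-0.183,-0.0915,0],"gripper":0.0}
  ]
}}

```text
time_s: 53.85
eef_pos: [0.3989, 0.3322, 0.1586]
ee_rot: [-0.001, 0.78, 0.626, -0.005]
contact_force: [1.3, 0.9, -1.7]
width: 0.0292
```

Call:
{"method": "drive_tool", "body": {
  "rows": [
    {"rotation":[0,0,0],"linear":[0,0,0.02],"gripper":0.0},
    {"rotation":[0,0,0],"linear":[0,0,0.04],"gripper":0.0},
    {"rotation":[0,0,0],"linear":[0,0,0.052],"gripper":0.0},
    {"rotation":[0,0,0],"linear":[0,0,0.052],"gripper":0.0},
    {"rotation":[0,0,0],"linear":[0,0,0.052],"gripper":0.0}
  ]
}}

```text
time_s: 54.48
eef_pos: [0.4064, 0.3333, 0.1093]
ee_rot: [-0.0, 0.784, 0.621, 0.0]
contact_force: [0.4, -0.7, -2.4]
width: 0.0291
```

```bash
python3 - <<'E'
from h import *
plan(.406,.333,.0893,-13)
E
```

```text
linear [-0.0004 -0.0003  0.02  ] wz -0.3 level [ 0.   -0.02 -0.  ] | now [0.4064 0.3333 0.1093] jaw -13.3 q7 -1.13 F [ 0.4 -0.7 -2.4] w 0.0291 t 54.48
```

Call:
{"method": "drive_tool", "body": {
  "rows": [
    {"rotation":[0,0,0],"linear":[0,0,0.006],"gripper":0.0},
    {"rotation":[0,0,0],"linear":[0,0,0.011],"gripper":0.0},
    {"rotation":[0,0,0],"linear":[0,0,0.015],"gripper":0.0},
    {"rotation":[0,0,0],"linear":[0,0,0.018],"gripper":0.0},
    {"rotation":[0,0,0],"linear":[0,0,0.018],"gripper":0.0}
  ]
}}

```text
time_s: 55.1
eef_pos: [0.4061, 0.333, 0.0909]
ee_rot: [-0.0, 0.784, 0.621, -0.0]
contact_force: [0.1, 0.5, -2.6]
width: 0.0298
```

Call:
{"method": "drive_tool", "body": {
  "rows": [
    {"rotation":[0,0,0],"linear":[0,0,0.001],"gripper":0.0},
    {"rotation":[0,0,0],"linear":[0,0,0.002],"gripper":0.0},
    {"rotation":[0,0,0],"linear":[0,0,0.002],"gripper":0.0},
    {"rotation":[0,0,0],"linear":[0,0,0.002],"gripper":0.0}
  ]
}}

```text
time_s: 55.6
eef_pos: [0.4063, 0.3332, 0.0893]
ee_rot: [-0.0, 0.784, 0.621, 0.0]
contact_force: [-0.8, 0.4, -1.7]
width: 0.0296
```

Boss is in the mouth. Release, lift and retreat toward the base.

Call:
{"method": "drive_tool", "body": {
  "rows": [
    {"rotation":[0,0,0],"linear":[0,0,0.0005],"gripper":0.06},
    {"rotation":[0,0,0],"linear":[0,0,0.0005],"gripper":0.06},
    {"rotation":[0,0,0],"linear":[0,0,0.0005],"gripper":0.06},
    {"rotation":[0,0,0],"linear":[0,0,0.0005],"gripper":0.06},
    {"rotation":[0,0,0],"linear":[0,0,0.0005],"gripper":0.06}
  ]
}}

```text
time_s: 56.22
eef_pos: [0.4063, 0.3331, 0.0887]
ee_rot: [-0.0, 0.784, 0.621, 0.0]
contact_force: [0.4, -0.6, -0.7]
width: 0.0597
```

Call:
{"method": "drive_tool", "body": {
  "rows": [
    {"rotation":[0,0,0],"linear":[0,0,-0.05],"gripper":0.06},
    {"rotation":[0,0,0],"linear":[0,0,-0.1],"gripper":0.06},
    {"rotation":[0,0,0],"linear":[0,0,-0.13],"gripper":0.06},
    {"rotation":[0,0,0],"linear":[0,0,-0.13],"gripper":0.06}
  ]
}}

```text
time_s: 56.72
eef_pos: [0.4073, 0.3342, 0.2211]
ee_rot: [-0.0, 0.784, 0.621, 0.003]
contact_force: [-0.7, 0.6, -0.8]
width: 0.0598
```

Call:
{"method": "drive_tool", "body": {
  "rows": [
    {"rotation":[0,0,0],"linear":[-0.04,0.04,0],"gripper":0.06},
    {"rotation":[0,0,0],"linear":[-0.08,0.08,0],"gripper":0.06},
    {"rotation":[0,0,0],"linear":[-0.12,0.12,0],"gripper":0.06},
    {"rotation":[0,0,0],"linear":[-0.16,0.14,0],"gripper":0.06},
    {"rotation":[0,0,0],"linear":[-0.2,0.14,0],"gripper":0.06}
  ]
}}

```text
time_s: 57.35
eef_pos: [0.4969, 0.1036, 0.2168]
ee_rot: [-0.0, 0.785, 0.62, -0.001]
contact_force: [-0.1, 0.3, 1.1]
width: 0.0597
```

Call:
{"method": "drive_tool", "body": {
  "rows": [
    {"rotation":[0,0,0],"linear":[-0.04,0,0],"gripper":0.06},
    {"rotation":[0,0,0],"linear":[-0.08,0,0],"gripper":0.06},
    {"rotation":[0,0,0],"linear":[-0.08,0,0],"gripper":0.06},
    {"rotation":[0,0,0],"linear":[-0.08,0,0],"gripper":0.06}
  ]
}}

```text
time_s: 57.85
eef_pos: [0.4779, 0.0292, 0.2178]
ee_rot: [-0.001, 0.784, 0.621, -0.0]
contact_force: [-0.1, 0.4, 0.6]
width: 0.0604
```

```bash
python3 - <<'E'
from h import *
from bench import capture
for n in("top","side"):
    c=capture(n);print(n)
    near(c,.406,.333,.09,.075,.093,"disc");near(c,.406,.333,.03,.1,.14,"knob")
    near(c,.5944,-.1137,.05,.1,.14,"m0");near(c,.6322,.0827,.05,.1,.135,"m2")
    cv2.imwrite(f"pics/{n}7.png",c["color"][:,:,::-1])
plan(.5,.1,.2,0)
E
```

```text
top
disc 1529 (array([0.4078, 0.3352, 0.1383, 0.1377]), -14.27) z50 0.0828 mean [0.4076 0.3347 0.0829]
knob 92 (array([0.408 , 0.3341, 0.0276, 0.0272]), -87.11) z50 0.1173 mean [0.4076 0.3335 0.1166]
m0 154 (array([ 0.5947, -0.1135,  0.0596,  0.0212]), 78.28) z50 0.1219 mean [ 0.5939 -0.1135  0.121 ]
m2 155 (array([0.6337, 0.0838, 0.0597, 0.0206]), 75.49) z50 0.1228 mean [0.6326 0.0833 0.1216]
side
disc 2665 (array([0.406 , 0.3335, 0.1399, 0.1393]), -56.87) z50 0.0831 mean [0.4039 0.3398 0.0831]
knob 221 (array([0.4056, 0.3351, 0.0302, 0.0278]), -71.11) z50 0.1173 mean [0.4047 0.3381 0.1145]
m0 195 (array([ 0.592 , -0.1151,  0.0648,  0.0218]), 76.46) z50 0.119 mean [ 0.5914 -0.1071  0.1164]
m2 269 (array([0.6312, 0.084 , 0.0618, 0.0237]), 72.82) z50 0.1197 mean [0.6294 0.0883 0.1169]
linear [0.073  0.0053 0.0182] wz -13.1 level [-0.05 -0.04 -0.  ] | now [0.4783 0.0301 0.2182] jaw -13.1 q7 -0.43 F [0.7 0.9 0.3] w 0.0603 t 57.95
```

View pics/top7.png

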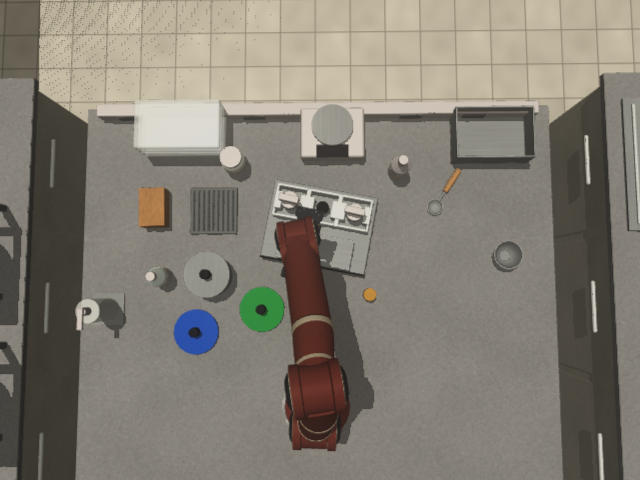

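View pics/side7.png

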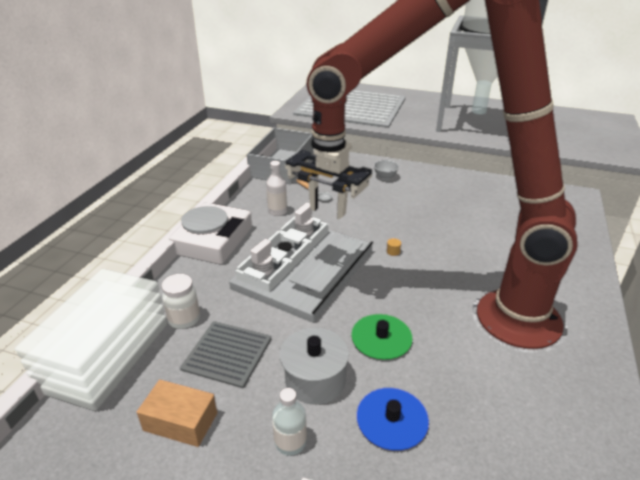

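In the final views the lid is level on the tub (top view (208,275)) and both cartridges sit in the end mounts ((290,199) and (354,212)). No third cartridge shows anywhere, including where the arm stood at the start, the other objects look unmoved, and the gripper is clear.

```bash
python3 -c "
from bench import robot; print(robot.sign_off())"
```

```text
the job is handed in; nothing more can be done
None
```

The job is done and handed in at about 58 s on the robot's clock; sign-off gave no verdict.

**What I did**
- Locked the two cartridges on the bench into the right and left mounts; there was no third one.
- Moved the lid to the draining grid and laid the block on the left end of the weigh panel.
- Swept the block right and back left with the panel sunk about 8–9 mm.
- Stood the block back in the tub and put the lid on.

**Last checks**

| Item | Reading | Limit |
|---|---|---|
| Lid disc | level, top at 83 mm, about 2 mm from the tub's centre | 12 mm |
| Block (seen before the lid went on) | upright, about 3 mm off centre | 30 mm |
| Cartridges | tops about 47 mm higher than when on the bench (48 mm expected when locked) | – |
| Cartridge bars | 1–6° off the base's y axis | 17° (0.3 rad) |
| Cartridge centring | not measured precisely in the final look; it rests on mount positions good to about 2–3 mm | 8 mm |

The other objects look unmoved in the final pictures, and the gripper is clear of everything.

**What went wrong or disagreed**
- **First cartridge:** I lifted before the grip was firm, so it was held about 12 mm too low. It still locked.
- **Second cartridge:** it first caught on the mount's rim, with a wrist force of about 50 N in the reading (limit 120 N). The mount position I had measured was about 2 mm off; I corrected it and it went in.
- **Camera views:** the top and side cameras differ by about 2 mm throughout.

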